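Put the clamping squares away in a balanced pile

ROBOT

A 6-joint arm with a two-finger parallel gripper is mounted at the origin on the work surface. World frame = base frame: x ahead of the robot, y to its left, z up, the work surface at z = 0. Lengths are in m, angles in rad, forces in N, time in s.
With the tool pointing down it reaches from about 0.25 to 0.725 m from the base axis. Payload 4 kg.
Tool frame: the origin (TCP) lies midway between the tips of the shut fingers; the grasp point (between the pads) lies 19 mm behind it (bot.grip_point_offset is the distance from the TCP to the grasp point, in m); z points along the fingers, y is the line along which they close (so a half turn about z gives the same grasp; the last joint's range is limited). The gripper opens to 85 mm and grips with 20 to 120 N. Pads are 22 mm wide; open, the fingers measure 114 mm over their backs; the gripper's body (76 mm by 85 mm) begins 54 mm behind the grasp point. The pads swing forward as they close: fully open they stand 13 mm farther back than shut.
Start: joints at [1.266, 0.241, 0.005, 1.335, 0, 1.571], TCP at [0.15, 0.477, 0.231] pointing down, gripper open.
Joint ranges: [-2.72, 2.72], [-1.05, 1.87], [-1.09, 1.28], [-1.99, 2.15], [-1.42, 1.44], [-3.14, 3.14]. Speed limits (rad/s): [2.79, 2.79, 3.14, 3.14, 3.14, 3.14].

INTERFACE

Orientations are given as a unit quaternion [x, y, z, w].
In Python, from workcell import bot gives the robot as it stands.
- The arm moves only by the tool step_arm, never from a script. Its argument "targets" is text: rows parted by semicolons, each of 7 numbers parted by spaces: the opening, from -1 (shut) to 1 (fully open), so that 0 is half open, then the shift along the world's x, y, z normalised to -1 to 1, where 1 is 0.5 m, then the turn, a rotation vector about the world's x, y, z normalised to -1 to 1, where 1 is pi/4 rad. In form: gripper x y z wx wy wz; .... A call has 1 to 10 rows; each row is the pose to reach, as a shift and turn from the pose commanded when the call began; what a row does not reach only later rows make up. A row lasts 1/12 s, in which the tool goes at most 41.7 mm and 7.16 degrees, less where a joint would pass 70% of its speed; a pose out of reach is approached as far as the arm can. A call with a number of a shift or a turn outside -1 to 1 is refused whole. A call with a gripper value outside its range is refused whole. The fingers move at their own pace and stop on an object; the grip force is fixed at half the most. Time passes only in rows, so rows that repeat a pose let the fingers close. It gives the time, the measured TCP pose, the force, the opening and the grip force at its end, in the units of the state.
- bot.get_obs(): the state, without advancing time (a new reading comes with each control period).
- bot.camera(name): name is "scene" or "side" or "wrist"; returns the picture (480x640x3 uint8, red, green, blue); there is no depth.
- bot.camera_info(name): a dict with "vertical_fov" (degrees; the focal length in pixels is half the picture's height over the tangent of half this angle, whatever the lens; pixels are square), "cx", "cy" (the principal point, pixels), "pose" (4x4, takes a point from camera to world coordinates). Camera axes: x right, y up, looking along -z (the intrinsics and any distortion apply to the point x, -y, -z); pixel columns grow to the right and rows downward; lengths in m; the calibration is good to about 2 mm. A picture is of the moment at which its call begins: read the wrist's pose just before it. camera_info takes no time and is no camera call; for the wrist camera it gives the pose at the moment of the call.
- bot.job_done(): hands the job in; it is judged then, once.
The state is a dict: "clock": time; "joint_pos": joint angles; "joint_vel": joint speeds; "tau": joint torques, N m; "eef_pos": TCP position; "tool_rot": TCP orientation; "ft_force": force on the tool from outside, world axes, zero at the start; "ft_torque": the same for the moment, N m; "grip_width": finger opening in m; "grasp_force": force on a finger pad.
Only numpy, scipy, OpenCV 4.12 (cv2) and the standard library are available. Lean on these libraries where they do the work, as an engineer would, in place of code of your own. Each camera call takes 0.05 s, during which the arm holds its last target. There are 200 camera calls.

TASK

Clear the bench after the frame glue-up. Slide the thick L-shaped clamping square, heel (outer corner) first, flat on the plywood board and without lifting it, fully home into the corner between the two wooden fences; then pile the medium square and last the thin square on top of it, edges in line, each with its heel turned half round from the one beneath, so that the raised lips drop into the open corners and the pile lies flat and balanced. Lower the squares on rather than dropping them, and leave the glue bottle, the brush jar and the bar clamp where they are.

Things in the scene. Friction and masses are not known exactly. Their poses are not given: they have to be found in the camera images.
- board: Squaring board, fixed: plywood 250 x 250 x 12 mm with two wooden fences, 18 mm wide, standing 20 mm above the plywood (32 mm above the bench) along its -x and -y edges; they meet at its -x,-y corner, the other two edges are open. Origin at the centre of its underside, z up. Its yaw lies between -1.87 and -1.27 rad.
- board_corner (a point): Inside corner where the two fences meet, on the plywood's upper face, at (-107, -107, 12) mm from the board's origin; same axes as the board. Clear plywood reaches 232 mm along +x and +y from here.
- thick_square: Flat aluminium L, outline 120 x 120 mm, plate 24 mm thick, 0.6 kg, loose on the plywood, within 0.25 rad of the board's yaw. Origin at the centre of the outline (in the L's open corner), half-way up the plate. Heel (outer corner) at (-60, -60) mm, arms 48 mm wide along +x and +y from it, inner elbow at (-12, -12) mm. It slides at 2 to 6 N. Home: outer edges against both fences, yaw as the board's.
- thick_square_heel (a point): Outer corner of the thick square, at (-60, -60) mm from its origin, half-way up the plate; same axes. From here two lips, 8 mm wide and 60 mm long, stand 12 mm above the plate along the outer edges.
- medium_square: Aluminium L with the same plan, axes and lips as the thick one, but the plate is 18 mm thick (origin 9 mm above its underside) and the lips 10 mm high; 0.47 kg. Lies on the bench, lips up. Grip it across the 48 mm width of an arm: the arms' centre lines run through (0, -36) and (-36, 0) mm, clear of the elbow; centre of mass near (-14, -14) mm.
- medium_square_heel (a point): Outer corner of the medium square, at (-60, -60) mm from its origin, half-way up the plate; same axes.
- thin_square: Aluminium L with the same plan, axes and lips, but the plate is 10 mm thick (origin 5 mm above its underside) and the lips 8 mm high; 0.27 kg. Lies on the bench, lips up; gripped like the medium one.
- thin_square_heel (a point): Outer corner of the thin square, at (-60, -60) mm from its origin, half-way up the plate; same axes.
- glue_bottle: Bystander: white glue bottle, 48 mm across, 125 mm tall, standing beyond the work; origin at the centre of its foot.
- brush_jar: Bystander: glass jar 72 mm across and 85 mm tall with brushes standing up to 190 mm; origin at the centre of its foot.
- bar_clamp: Bystander: small bar clamp, 150 x 53 x 18 mm, lying on the bench between the robot and the squares; origin at the middle of its bar, on the bench, bar along x, jaws and screw to -y.

How it is judged:
By the outcome, as a careful person would: the job done as asked, in the order asked, and still so for the second after the job is handed in, with the robot touching nothing.
It also fails if it takes over 72 s, if anything falls off the work surface, if the arm or the gripper's body presses on something with over 40 N, if the wrist force passes 120 N, or if a joint passes its speed limit or range.

## Working session

There is one attempt and no reset: what is moved stays moved. The work goes in short steps, Python scripts to look and compute and a tool call to move; the robot and the scene stay as the last step left them, time stands still between calls to the robot, and variables do not carry over. Pictures are saved under pics/ and viewed, at most 10 in all, crops included, and the job is handed in when it is done.

Besides the shell and the picture viewer there is one more tool, called in YAML: its name, and indented under it one key for each argument. step_arm: Moves the arm, as the interface text tells. Scaled input: -1 to 1 covers 0.5 m each way for a shift and pi/4 rad each way for a turn. Its arguments: {"type":"object","properties":{"targets":{"type":"string"}},"required":["targets"]}

```bash
ls; mkdir -p pics
python3 - <<'E'
from workcell import bot
import cv2,numpy as np
np.set_printoptions(precision=4,suppress=True)
o=bot.get_obs();print(o)
for n in ("scene","side","wrist"):
    i=bot.camera_info(n);print(n,i)
    im=bot.camera(n);np.save(f'pics/{n}0.npy',im);cv2.imwrite(f'pics/{n}0.png',im[:,:,::-1])
E
```

```text
pics
{'clock': 0.0, 'joint_pos': array([ 1.266 ,  0.2414,  0.0037,  1.3352, -0.    ,  1.5708]), 'joint_vel': array([ 0.0008, -0.0014, -0.0022, -0.0007, -0.0001, -0.0009]), 'tau': array([  0.0004, -37.2322,  25.2406,   0.0171,   0.0001,   0.    ]), 'eef_pos': array([0.1499, 0.4763, 0.2304]), 'tool_rot': array([ 0.1518,  0.9884, -0.001 , -0.0002]), 'ft_force': array([-0.441 , -0.1026, -0.3142]), 'ft_torque': array([-0.0227,  0.0325, -0.055 ]), 'grasp_force': 0.0, 'grip_width': 0.08517025043263626}
scene {'vertical_fov': 45.14534888088881, 'cx': 315.5098367430697, 'cy': 225.4731874216108, 'pose': array([[-0.6019, -0.5243,  0.6024,  1.2951],
       [ 0.7985, -0.4088,  0.442 ,  0.4918],
       [ 0.0146,  0.747 ,  0.6646,  0.8353],
       [ 0.    ,  0.    ,  0.    ,  1.    ]])}
side {'vertical_fov': 51.94431472386034, 'cx': 320.33450635239404, 'cy': 236.03559135252635, 'pose': array([[ 0.9675,  0.1632, -0.1932,  0.3588],
       [-0.2521,  0.5603, -0.789 , -1.0555],
       [-0.0205,  0.8121,  0.5832,  0.802 ],
       [ 0.    ,  0.    ,  0.    ,  1.    ]])}
wrist {'vertical_fov': 61.38085169997919, 'cx': 318.3465285311072, 'cy': 238.18880209532796, 'pose': array([[ 0.3002, -0.9126, -0.2775,  0.0775],
       [ 0.9539,  0.2866,  0.0891,  0.4984],
       [-0.0018, -0.2914,  0.9566,  0.3711],
       [ 0.    ,  0.    ,  0.    ,  1.    ]])}
```

View pics/scene0.png

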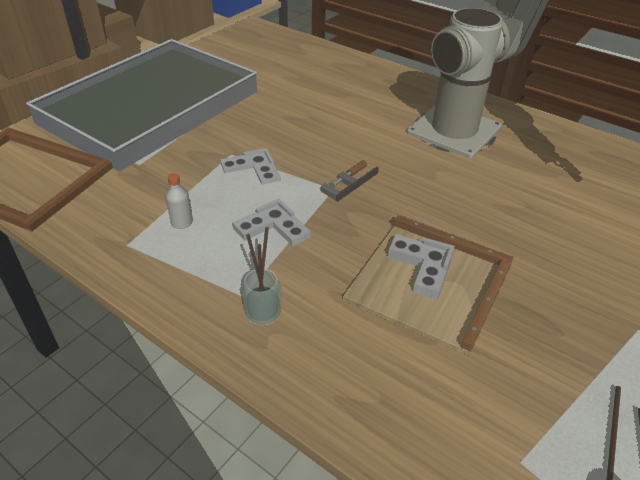

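View pics/side0.png

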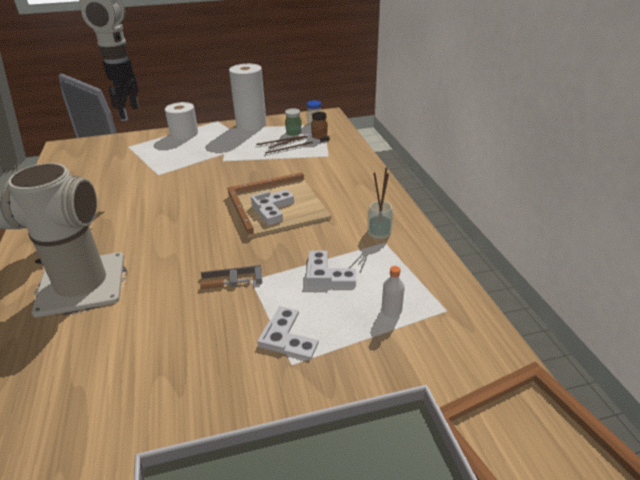

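Scene: board at about (430,280) px with the fences' corner at (510,258); thick square on it with heel about (452,240). Two loose squares lie at (270,220) and (255,165) on the paper; clamp (350,180), jar (262,295), bottle (178,205). The side view agrees.

```bash
cat > h.py <<'E'
import cv2,numpy as np
from workcell import bot
np.set_printoptions(precision=4,suppress=True)
def cast(info,px,z):
    f=240/np.tan(np.radians(info['vertical_fov'])/2);T=np.array(info['pose'])
    p=np.atleast_2d(np.array(px,float))
    d=np.c_[(p[:,0]-info['cx'])/f,-(p[:,1]-info['cy'])/f,-np.ones(len(p))]@T[:3,:3].T
    return T[:3,3]+d*((z-T[2,3])/d[:,2])[:,None]
def proj(info,P):
    f=240/np.tan(np.radians(info['vertical_fov'])/2);T=np.array(info['pose'])
    q=(np.atleast_2d(P)-T[:3,3])@T[:3,:3]
    return np.c_[info['cx']+f*q[:,0]/-q[:,2],info['cy']-f*q[:,1]/-q[:,2]]
E
python3 - <<'E'
from h import *
i=bot.camera_info('scene');print(i.keys())
print('corner top',cast(i,[510,258],.032),'heel',cast(i,[452,240],.048),'other bd',cast(i,[[396,218],[344,297],[466,348]],.02))
print('sq1',cast(i,[[275,203],[310,238],[234,223]],.02),'sq2',cast(i,[[262,150],[280,180],[222,160]],.015))
print('jar,bottle,clamp',cast(i,[[262,312],[181,222],[348,182]],0)) 
s=bot.camera_info('side')
print('side: corner',cast(s,[229,190],.032),'sq1',cast(s,[[318,252],[308,285],[355,280]],.02),'sq2',cast(s,[[285,310],[260,347],[318,345]],.015))
print('b',cast(s,[[393,310],[379,232],[230,280]],0))
for n,a in (('scene',(210,130,320,250)),('side',(250,240,365,365))):
    im=np.load(f'pics/{n}0.npy')[a[1]:a[3],a[0]:a[2]]
    cv2.imwrite(f'pics/{n}c.png',cv2.resize(im,None,fx=3.4,fy=3.4,interpolation=2)[:,:,::-1])
a,b=cv2.imread('pics/scenec.png'),cv2.imread('pics/sidec.png')
h=max(a.shape[0],b.shape[0]);p=lambda x:np.vstack([x,np.zeros((h-x.shape[0],x.shape[1],3),np.uint8)])
cv2.imwrite('pics/c.png',np.hstack([p(a),p(b)]))
E
```

```text
dict_keys(['vertical_fov', 'cx', 'cy', 'pose'])
corner top [[0.4073 0.3202 0.032 ]] heel [[0.4481 0.2105 0.048 ]] other bd [[0.4296 0.0723 0.02  ]
 [0.6838 0.1125 0.02  ]
 [0.6503 0.3454 0.02  ]]
sq1 [[ 0.5515 -0.1664  0.02  ]
 [ 0.5943 -0.0359  0.02  ]
 [ 0.6565 -0.192   0.02  ]] sq2 [[ 0.4072 -0.3301  0.015 ]
 [ 0.4748 -0.2157  0.015 ]
 [ 0.5    -0.3783  0.015 ]]
jar,bottle,clamp [[ 0.7925  0.0036  0.    ]
 [ 0.7093 -0.3019  0.    ]
 [ 0.366  -0.0964  0.    ]]
side: corner [[0.4034 0.3026 0.032 ]] sq1 [[ 0.5941 -0.0648  0.02  ]
 [ 0.5389 -0.1836  0.02  ]
 [ 0.6525 -0.1972  0.02  ]] sq2 [[ 0.4699 -0.2469  0.015 ]
 [ 0.398  -0.3405  0.015 ]
 [ 0.5162 -0.368   0.015 ]]
b [[ 0.7115 -0.2993  0.    ]
 [ 0.7879  0.0021  0.    ]
 [ 0.3604 -0.0895  0.    ]]
```

View pics/c.png

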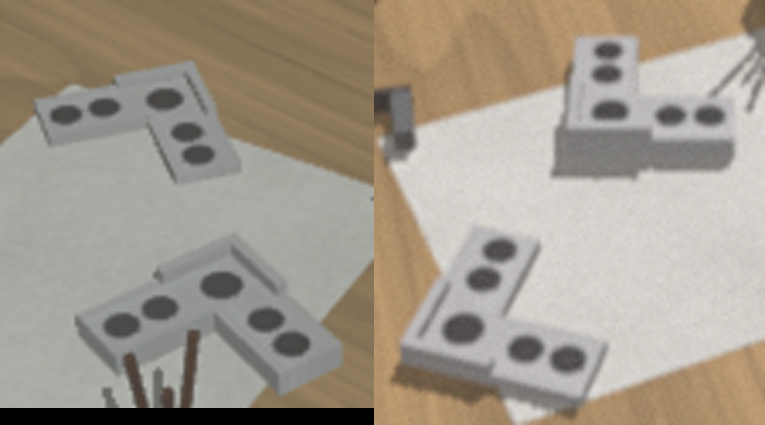

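View pics/wrist0.png

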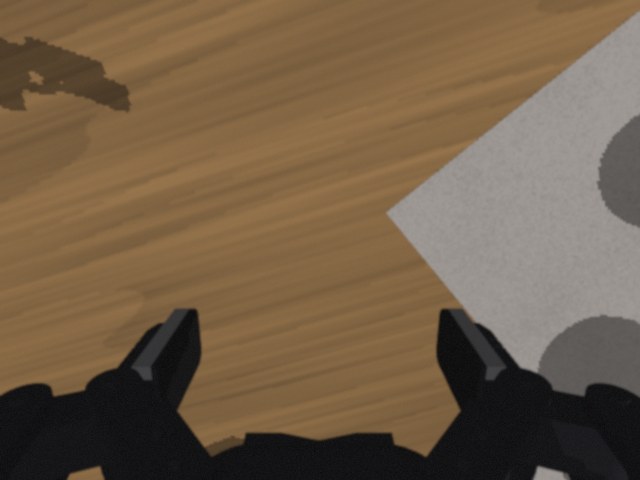

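Crop: medium square (thicker) has its heel at about (0.55,-0.18), thin one about (0.40,-0.335), both lips up. Wrist sees only bench; fingers fill the bottom. Fly over the board.

step_arm:
  targets: "-1 0.78 -0.5 0.06 0 0 0.38;-1 0.78 -0.5 0.06 0 0 0.38;-1 0.78 -0.5 0.06 0 0 0.38;-1 0.78 -0.5 0.06 0 0 0.38;-1 0.78 -0.5 0.06 0 0 0.38;-1 0.78 -0.5 0.06 0 0 0.38;-1 0.78 -0.5 0.06 0 0 0.38;-1 0.78 -0.5 0.06 0 0 0.38;-1 0.78 -0.5 0.06 0 0 0.38;-1 0.78 -0.5 0.06 0 0 0.38"

```text
clock: 0.98
eef_pos: [0.4932, 0.2563, 0.2575]
tool_rot: [0.003, 1.0, -0.0, -0.0]
ft_force: [-0.2, 0.9, 0.3]
grip_width: -0.0
grasp_force: 0.0
```

step_arm:
  targets: "-1 0 0 0 0 0 0;-1 0 0 0 0 0 0;-1 0 0 0 0 0 0;-1 0 0 0 0 0 0;-1 0 0 0 0 0 0"

```text
clock: 1.4
eef_pos: [0.4907, 0.2588, 0.2576]
tool_rot: [0.002, 1.0, -0.0, -0.0]
ft_force: [0.5, 0.8, -0.5]
grip_width: -0.0001
grasp_force: 0.0
```

Run:
```python
from h import *
import pickle
i=bot.camera_info('wrist');im=bot.camera('wrist');o=bot.get_obs()
print(o['eef_pos'],o['tool_rot'],o['clock'])
pickle.dump((i,im),open('w1.pkl','wb'));cv2.imwrite('pics/w1.png',im[:,:,::-1])
```

```text
[0.4907 0.2589 0.2577] [ 0.002   1.      0.     -0.0001] 1.45
```

View pics/w1.png

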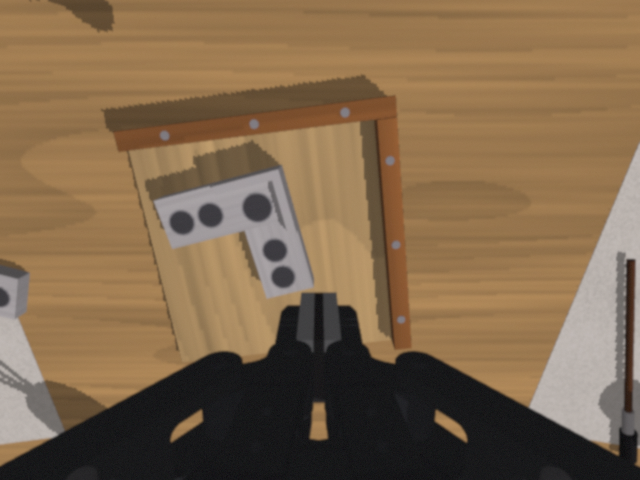

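The wrist view shows the board: fence corner outer top at (396,97), thick square with heel near (280,168), elbow near (245,232), arm ends near (160,222) and (290,290).

```bash
cat >> h.py <<'E'
def masks(im):
    h=cv2.cvtColor(im,cv2.COLOR_RGB2HSV).astype(int)
    gray=((h[...,1]<40)&(h[...,2]>110)).astype(np.uint8)
    red=((h[...,0]<13)&(h[...,1]>140)&(h[...,2]>80)).astype(np.uint8)
    k=np.ones((3,3),np.uint8)
    return [cv2.morphologyEx(m,cv2.MORPH_OPEN,k) for m in (gray,red)]
def polys(m,amin=1500,eps=4,close=0):
    if close: m=cv2.morphologyEx(m,cv2.MORPH_CLOSE,np.ones((close,close),np.uint8))
    cs,_=cv2.findContours(m,cv2.RETR_EXTERNAL,cv2.CHAIN_APPROX_NONE)
    return [cv2.approxPolyDP(c,eps,True)[:,0] for c in cs if cv2.contourArea(c)>amin]
E
python3 - <<'E'
from h import *
import pickle
i,im=pickle.load(open('w1.pkl','rb'))
g,r=masks(im)
for p in polys(g,close=5): print('gray',np.c_[p,cast(i,p,.036)[:,:2]])
for p in polys(r,eps=3): print('red',np.c_[p,cast(i,p,.032)[:,:2]])
for q in ((265,240),(200,183),(255,124),(200,133),(200,143),(394,245),(384,245),(300,250)): print(q,im[q[1],q[0]])
E
```

```text
gray [[  0.     274.       0.5598  -0.0484]
 [  0.     288.       0.5744  -0.0518]
 [  9.     295.       0.5818  -0.0447]
 [  9.     302.       0.5893  -0.0464]
 [  0.     307.       0.5947  -0.0566]
 [  0.     443.       0.7605  -0.0953]
 [ 53.     437.       0.7526  -0.035 ]
 [ 61.     424.       0.7352  -0.0229]
 [ 18.     321.       0.6102  -0.0422]
 [ 25.     310.       0.5981  -0.0326]
 [ 28.     275.       0.5609  -0.0217]]
gray [[312.     286.       0.5735   0.2517]
 [281.     169.       0.4605   0.2251]
 [154.     200.       0.4881   0.1087]
 [172.     247.       0.5331   0.1201]
 [244.     231.       0.5177   0.1889]
 [267.     297.       0.585    0.2076]]
gray [[639.     145.       0.441    0.539 ]
 [530.     404.       0.7113   0.4837]
 [588.     439.       0.7577   0.5545]
 [610.     442.       0.7619   0.5796]
 [617.     439.       0.7579   0.5865]
 [622.     405.       0.713    0.5824]
 [628.     258.       0.5459   0.5523]
 [635.     260.       0.548    0.5594]
 [633.     380.       0.6817   0.5872]
 [639.     430.       0.7458   0.608 ]]
(265, 240) [156 151 153]
(200, 183) [104  87  62]
(255, 124) [127 124 129]
(200, 133) [115  73  42]
(200, 143) [174 142  98]
(394, 245) [128 123 129]
(384, 245) [76 56 39]
(300, 250) [159 154 156]
```

Run:
```python
from h import *
import pickle
i,im=pickle.load(open('w1.pkl','rb'))
h=cv2.cvtColor(im,cv2.COLOR_RGB2HSV).astype(int)
m=((h[...,0]<14)&(h[...,1]>150)&(h[...,2]>75)).astype(np.uint8)
m=cv2.morphologyEx(m,cv2.MORPH_CLOSE,np.ones((9,9),np.uint8))
for p in polys(m,eps=3,amin=800): print('red',np.c_[p,cast(i,p,.032)[:,:2]])
p=[[116,135],[396,97],[411,348]];P=cast(i,p,.032)[:,:2];print(P)
d1=P[0]-P[1];d2=P[2]-P[1];print(np.arctan2(d1[1],d1[0]),np.arctan2(d2[1],d2[0])-np.pi/2,np.hypot(*d1),np.hypot(*d2))
```

```text
red [[410.     346.       0.6427   0.352 ]
 [393.      97.       0.4002   0.3225]
 [114.     132.       0.4282   0.0794]
 [121.     150.       0.4437   0.0832]
 [374.     119.       0.4182   0.3069]
 [393.     340.       0.6356   0.3342]
 [396.     348.       0.645    0.3377]]
[[0.4307 0.0807]
 [0.4002 0.3251]
 [0.6451 0.3532]]
-1.4465825500888485 -1.4564684100632548 0.24625461310982585 0.24645510847987406
```

step_arm:
  targets: "-1 0.11 -0.184 -0.1 0 0 0.29;-1 0.11 -0.184 -0.2 0 0 0.29;-1 0.11 -0.184 -0.26 0 0 0.29;-1 0.11 -0.184 -0.32 0 0 0.29;-1 0.11 -0.184 -0.38 0 0 0.29;-1 0.11 -0.184 -0.42 0 0 0.29;-1 0.11 -0.184 -0.45 0 0 0.29;-1 0.11 -0.184 -0.477 0 0 0.29;-1 0.11 -0.184 -0.477 0 0 0.29"

```text
clock: 2.2
eef_pos: [0.5434, 0.1659, 0.0155]
tool_rot: [-0.111, 0.994, -0.001, -0.004]
ft_force: [-0.2, 0.3, -0.0]
grip_width: 0.0003
grasp_force: 0.0
```

Run:
```python
from h import *
i=bot.camera_info('wrist');im=bot.camera('wrist');o=bot.get_obs()
print(o['eef_pos'],o['tool_rot'],o['ft_force'],o['clock'])
s=bot.camera('scene')[190:370,320:540]
cv2.imwrite('pics/w2.png',np.hstack([cv2.resize(im,(400,300)),cv2.resize(s,(367,300))])[:,:,::-1])
```

```text
[0.5448 0.1663 0.0176] [-0.1113  0.9938 -0.0004 -0.002 ] [0.0002 0.0958 0.4055] 2.25
```

View pics/w2.png

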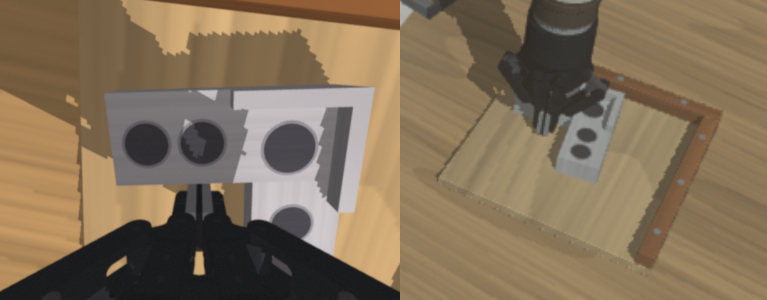

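The fingers stand in the open corner of the L, just off both inner edges. Start pushing heelwards.

step_arm:
  targets: "-1 -0.010 0.015 0 0 0 0;-1 -0.019 0.031 0 0 0 -0.01;-1 -0.029 0.046 0 0 0 -0.03;-1 -0.038 0.062 0 0 0 -0.05;-1 -0.048 0.077 0 0 0 -0.07;-1 -0.058 0.092 0 0 0 -0.09;-1 -0.067 0.108 0 0 0 -0.11;-1 -0.077 0.123 0 0 0 -0.13;-1 -0.086 0.139 0 0 0 -0.14;-1 -0.096 0.154 0 0 0 -0.14"

```text
clock: 3.13
eef_pos: [0.5103, 0.2386, 0.0237]
tool_rot: [-0.053, 0.998, -0.008, 0.013]
ft_force: [28.1, -34.7, 5.7]
grip_width: -0.0
grasp_force: 24.4
```

Run:
```python
from h import *
i=bot.camera_info('wrist');im=bot.camera('wrist');o=bot.get_obs()
print(o['eef_pos'],o['tool_rot'],o['ft_force'],o['clock'])
g,r=masks(im)
for p in polys(g,close=5): print('gray',np.c_[p,cast(i,p,.036)[:,:2]])
s=bot.camera('scene')[190:370,320:540]
cv2.imwrite('pics/w3.png',np.hstack([cv2.resize(im,(400,300)),cv2.resize(s,(367,300))])[:,:,::-1])
```

```text
[0.5103 0.2385 0.024 ] [-0.0532  0.9985 -0.0082  0.0132] [ 22.1812 -22.2959   2.4199] 3.1833
gray [[401.      84.       0.4232   0.2534]
 [ 78.     276.       0.4958   0.1539]
 [160.     378.       0.5346   0.1813]
 [333.     289.       0.4907   0.2415]
 [348.     314.       0.4997   0.2478]
 [357.     317.       0.5005   0.2511]
 [361.     336.       0.5079   0.2536]
 [379.     360.       0.5171   0.2615]
 [394.     362.       0.5173   0.267 ]
 [405.     351.       0.5122   0.2702]
 [435.     357.       0.5135   0.2814]
 [466.     351.       0.5097   0.292 ]
 [483.     363.       0.5139   0.2992]
 [485.     383.       0.5224   0.3019]
 [505.     395.       0.5267   0.3106]
 [537.     381.       0.5192   0.3206]
 [483.     270.       0.478    0.2907]
 [488.     260.       0.4743   0.2915]]
```

View pics/w3.png

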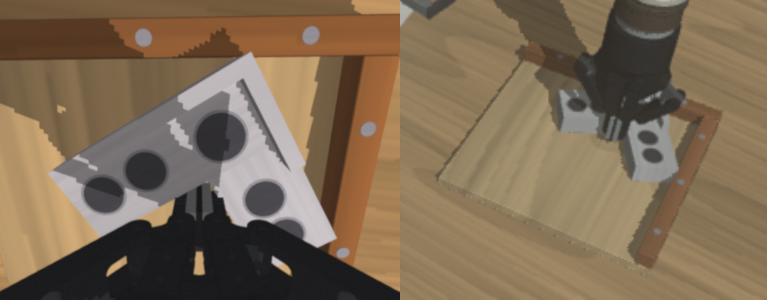

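The square has turned about +0.4 rad: heel against the far fence (px 250,55), one arm end touching the right fence, about 20 N. I'll back off and push the other arm's inner face to turn it back.

step_arm:
  targets: "-1 0.05 -0.035 0 0 0 0;-1 0.094 -0.074 0 0 0 0;-1 0.082 -0.078 0 0 0 0;-1 0.068 -0.082 0 0 0 0;-1 0.052 -0.092 0 0 0 0;-1 0.036 -0.102 0 0 0 0;-1 0.020 -0.112 0 0 0 0;-1 0.008 -0.12 0 0 0 0;-1 -0.002 -0.126 0 0 0 0;-1 -0.002 -0.126 0 0 0 0"

```text
clock: 4.07
eef_pos: [0.4962, 0.1801, 0.0196]
tool_rot: [-0.056, 0.998, -0.0, -0.0]
ft_force: [-0.0, -1.0, 0.1]
grip_width: -0.0001
grasp_force: 0.0
```

```bash
cat > look.py <<'E'
from h import *
import sys
i=bot.camera_info('wrist');im=bot.camera('wrist');o=bot.get_obs()
print(o['eef_pos'],o['tool_rot'],o['ft_force'],o['clock'])
g,r=masks(im)
for p in polys(g,close=5,amin=3000): print('gray',np.c_[p,cast(i,p,.036)[:,:2],cast(i,p,.048)[:,:2]])
np.save(f'pics/{sys.argv[1]}.npy',im);cv2.imwrite(f'pics/{sys.argv[1]}.png',im[:,:,::-1])
E
python3 look.py w4
```

```text
[0.4966 0.18   0.0194] [-0.0561  0.9984 -0.0002 -0.0004] [-0.2943 -0.5392  0.1263] 4.1167
gray [[244.     167.       0.4384   0.1504   0.4367   0.1524]
 [254.     305.       0.4843   0.1565   0.4782   0.1579]
 [460.     305.       0.4765   0.2257   0.4711   0.2205]
 [456.     368.       0.5009   0.2296   0.4932   0.2239]
 [489.     385.       0.5065   0.2429   0.4983   0.236 ]
 [487.     366.       0.4988   0.2403   0.4913   0.2337]
 [500.     349.       0.4916   0.2433   0.4848   0.2363]
 [515.     343.       0.4887   0.2479   0.4821   0.2405]
 [537.     347.       0.4893   0.2559   0.4827   0.2477]
 [547.     359.       0.4937   0.2607   0.4866   0.2521]
 [545.     377.       0.501    0.2621   0.4932   0.2533]
 [532.     390.       0.5069   0.2589   0.4986   0.2504]
 [510.     397.       0.5107   0.2517   0.502    0.2439]
 [575.     431.       0.5228   0.2797   0.5129   0.2693]
 [591.     353.       0.4896   0.2754   0.4829   0.2654]
 [620.     353.       0.4884   0.2855   0.4819   0.2745]
 [639.     282.       0.4616   0.283    0.4576   0.2722]
 [639.     165.       0.4243   0.2698   0.424    0.2603]
 [449.     168.       0.4317   0.2126   0.4307   0.2086]
 [446.     193.       0.4394   0.2132   0.4376   0.2092]
 [436.     188.       0.4382   0.2098   0.4365   0.2061]
 [436.     164.       0.431    0.2084   0.43     0.2048]]
```

The x-arm now lies flush on the far fence (yaw -1.46); heel is about 41 mm short of the other. Push along the fence while pressing lightly on it.

step_arm:
  targets: "-1 -0.016 0.038 0 0 0 0;-1 -0.022 0.068 0 0 0 0;-1 -0.024 0.086 0 0 0 0;-1 -0.026 0.102 0 0 0 0;-1 -0.028 0.118 0 0 0 0;-1 -0.03 0.134 0 0 0 0;-1 -0.032 0.15 0 0 0 0;-1 -0.033 0.162 0 0 0 0;-1 -0.034 0.172 0 0 0 0;-1 -0.034 0.18 0 0 0 0"

```text
clock: 4.95
eef_pos: [0.4854, 0.2561, 0.0204]
tool_rot: [-0.052, 0.999, -0.016, 0.005]
ft_force: [11.1, -46.9, 20.0]
grip_width: -0.0003
grasp_force: 26.3
```

```bash
python3 look.py w5
```

```text
[0.4854 0.256  0.0204] [-0.0513  0.9986 -0.0156  0.0044] [  9.8406 -38.9519  15.6879] 5.0
gray [[128.     170.       0.4321   0.1913   0.4298   0.1972]
 [149.     305.       0.4781   0.1968   0.4714   0.2022]
 [349.     305.       0.4699   0.2652   0.464    0.2639]
 [372.     357.       0.4891   0.2758   0.4813   0.2735]
 [388.     360.       0.4896   0.2815   0.4818   0.2787]
 [404.     347.       0.4837   0.2863   0.4765   0.283 ]
 [423.     346.       0.4825   0.2927   0.4754   0.2888]
 [483.     383.       0.4948   0.3165   0.4865   0.3103]
 [488.     358.       0.4845   0.3159   0.4772   0.3098]
 [505.     356.       0.483    0.3216   0.4758   0.3149]
 [515.     284.       0.4559   0.3183   0.4513   0.3119]
 [533.     273.       0.4514   0.3231   0.4473   0.3162]
 [529.     264.       0.4485   0.321    0.4446   0.3144]
 [519.     261.       0.4479   0.3176   0.4441   0.3113]
 [529.     170.       0.4189   0.3133   0.4179   0.3074]]
```

View pics/w5.png

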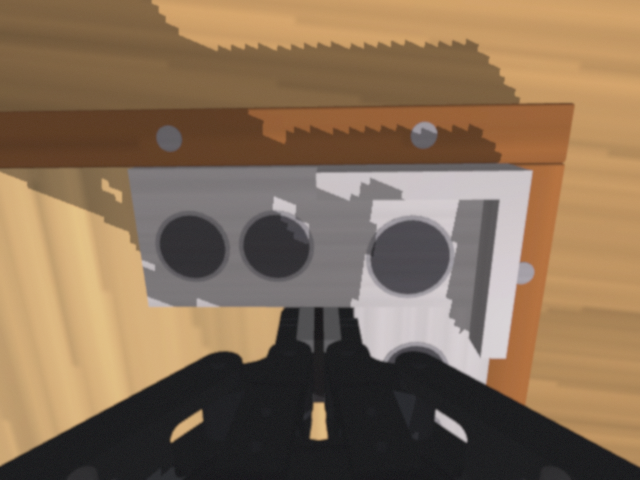

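The thick square is home: both outer edges touch the fences (heel at px (530,168)), with about 39 N of push felt. Back off and rise, checking from above.

step_arm:
  targets: "-1 0.015 -0.02 0 0 0 0;-1 0.06 -0.072 0 0 0 0;-1 0.06 -0.072 0.08 0 0 0;-1 0.05 -0.06 0.16 0 0 0;-1 0 -0.05 0.23 0 0 0;-1 -0.04 -0.042 0.30 0 0 0;-1 -0.04 -0.042 0.37 0 0 0;-1 -0.04 -0.042 0.4 0 0 0;-1 -0.04 -0.042 0.4 0 0 0;-1 -0.04 -0.042 0.4 0 0 0"

```text
clock: 5.83
eef_pos: [0.461, 0.2492, 0.2197]
tool_rot: [-0.056, 0.998, 0.0, 0.001]
ft_force: [0.2, 0.0, -0.5]
grip_width: 0.0004
grasp_force: 0.0
```

```bash
python3 look.py w6
```

```text
[0.4603 0.2488 0.2182] [-0.0558  0.9984 -0.0004 -0.0007] [-0.2716 -0.7893 -0.8396] 5.8833
gray [[639.     263.       0.4756   0.5265   0.4723   0.5159]
 [549.     414.       0.636    0.4932   0.6268   0.4839]
 [613.     451.       0.6725   0.5692   0.6618   0.5571]
 [633.     338.       0.5464   0.5459   0.5405   0.5346]
 [639.     334.       0.5418   0.5499   0.5361   0.5384]]
gray [[250.     168.       0.432    0.1909   0.4303   0.1928]
 [253.     224.       0.4779   0.1963   0.4745   0.1979]
 [336.     225.       0.4711   0.2648   0.4679   0.2639]
 [338.     302.       0.5406   0.2753   0.5349   0.274 ]
 [391.     303.       0.5364   0.3219   0.5308   0.3189]
 [399.     215.       0.4568   0.3154   0.4542   0.3126]
 [410.     213.       0.4541   0.3241   0.4516   0.321 ]
 [408.     207.       0.4493   0.3216   0.447    0.3186]
 [399.     207.       0.4502   0.3142   0.4478   0.3115]
 [401.     169.       0.4194   0.3106   0.4182   0.308 ]]
```

step_arm:
  targets: "1 0.22 -0.74 0 0 0 -0.46;1 0.22 -0.74 0 0 0 -0.46;1 0.22 -0.74 0 0 0 -0.46;1 0.22 -0.74 0 0 0 -0.46;1 0.22 -0.74 0 0 0 -0.46;1 0.22 -0.74 0 0 0 -0.46;1 0.22 -0.74 0 0 0 -0.46;1 0.22 -0.74 0 0 0 -0.46;1 0.22 -0.74 0 0 0 -0.46;1 0.22 -0.74 0 0 0 -0.46"

```text
clock: 6.72
eef_pos: [0.5706, -0.1268, 0.2157]
tool_rot: [0.128, 0.992, -0.001, -0.002]
ft_force: [0.8, 0.4, 0.4]
grip_width: 0.0853
grasp_force: 0.0
```

```bash
cat >> h.py <<'E'
SQ=dict(H=(-60,-60),E=(-12,-12),xi=(60,-12),xo=(60,-60),yi=(-12,60),yo=(-60,60))
def fit(names,W):
    A=np.array([SQ[n] for n in names])/1e3;W=np.array(W);a=A-A.mean(0);w=W-W.mean(0)
    t=np.arctan2((a[:,0]*w[:,1]-a[:,1]*w[:,0]).sum(),(a*w).sum())
    R=np.array([[np.cos(t),-np.sin(t)],[np.sin(t),np.cos(t)]])
    c=W.mean(0)-R@A.mean(0);print('yaw',t,'centre',c,'res mm',(W-c-A@R.T)*1e3);return t,c
E
python3 - <<'E'
from h import *
fit(['xo','xi','E','yi','yo','H'],[[.432,.1909],[.4779,.1963],[.4711,.2648],[.5406,.2753],[.5364,.3219],[.4182,.308]])
print(bot.get_obs()['joint_pos'])
im=bot.camera('wrist');i=bot.camera_info('wrist')
h=cv2.cvtColor(im,cv2.COLOR_RGB2HSV);print(bot.get_obs()['eef_pos'],bot.get_obs()['clock'])
cv2.imwrite('pics/w7.png',im[:,:,::-1]);np.save('pics/w7.npy',im)
import pickle;pickle.dump(i,open('w7.pkl','wb'))
E
```

```text
yaw -1.4565070746982178 centre [0.4838 0.256 ] res mm [[ 0.9694  1.3354]
 [-0.8175  1.2615]
 [ 0.5935 -1.7688]
 [-1.4368  0.5203]
 [-0.1629 -0.5666]
 [ 0.8543 -0.7817]]
[-0.2175  0.4197  0.2181  1.3732 -0.0022  0.0387]
[ 0.5705 -0.1263  0.2157] 6.7667
```

View pics/w7.png

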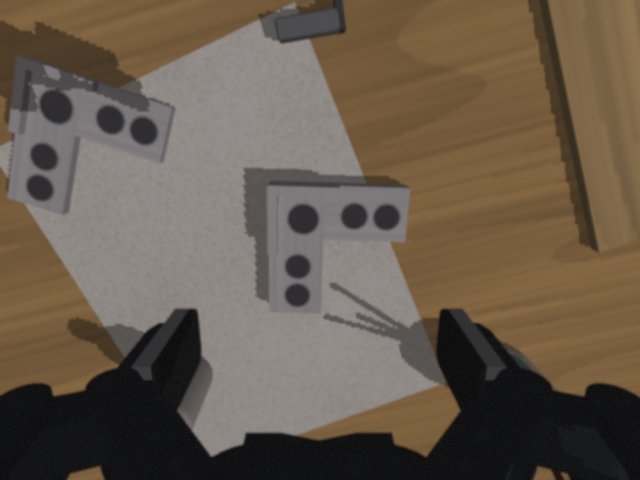

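Wrist picture: medium square in the middle (heel (268,185), x-arm pointing down to (295,312), y-arm right to (408,215)); thin square upper left (heel (17,57)). Measure the medium with sub-pixel corners.

```bash
cat >> h.py <<'E'
def sub(im,pts,w=5):
    g=cv2.GaussianBlur(cv2.cvtColor(im,cv2.COLOR_RGB2GRAY),(3,3),0)
    return cv2.cornerSubPix(g,np.array(pts,np.float32).reshape(-1,1,2),(w,w),(-1,-1),(3,40,.01))[:,0]
E
python3 - <<'E'
from h import *
import pickle
i=pickle.load(open('w7.pkl','rb'));im=np.load('pics/w7.npy')
n=['xo','xi','E','yi','yo','H'];p=np.array([[270,312],[320,312],[322,242],[406,241],[409,187],[268,185]],float)
q=sub(im,p);print(q)
for pp in (p,q):
    W=np.array([cast(i,x,.028 if k=='H' else .018)[0,:2] for k,x in zip(n,pp)]);t,c=fit(n,W)
    print('grip',c+.036*np.array([np.sin(t),-np.cos(t)]),'tool psi goal',t+np.pi)
pt=[[172,107],[162,161],[77,136],[67,213],[10,197],[17,57]];nt=['yo','yi','E','xi','xo','H'];q=sub(im,pt);print(q)
W=np.array([cast(i,x,.018 if k=='H' else .010)[0,:2] for k,x in zip(nt,q)]);t,c=fit(nt,W);print('thin grip',c+.036*np.array([np.sin(t),-np.cos(t)]))
E
```

```text
[[269.3724 311.2391]
 [321.8967 316.7041]
 [322.5368 240.1067]
 [404.6849 241.6508]
 [409.0024 187.6306]
 [267.2885 184.8277]]
yaw -0.28323714038984366 centre [ 0.6127 -0.1222] res mm [[-0.1249  1.0322]
 [-1.8455 -0.3065]
 [ 2.151  -1.6119]
 [-0.2355  0.6438]
 [-0.262  -1.1247]
 [ 0.3169  1.3671]]
grip [ 0.6026 -0.1568] tool psi goal 2.8583555131999496
yaw -0.28255552731741906 centre [ 0.6132 -0.1224] res mm [[-1.598   0.798 ]
 [ 2.7154  0.274 ]
 [ 0.0538 -0.579 ]
 [-0.4302 -0.457 ]
 [-0.2164 -1.0649]
 [-0.5245  1.0289]]
grip [ 0.6032 -0.1569] tool psi goal 2.859037126272374
[[174.2955 106.5402]
 [161.6455 163.2124]
 [ 79.9107 136.8782]
 [ 65.1628 214.3636]
 [  6.5863 197.3736]
 [ 15.7005  55.2059]]
yaw -0.5778824167915251 centre [ 0.4774 -0.3033] res mm [[ 0.0016  0.1478]
 [ 0.1117 -0.1492]
 [ 1.7872  2.0836]
 [-0.5971  1.1711]
 [-1.2707 -1.4809]
 [-0.0327 -1.7724]]
thin grip [ 0.4577 -0.3334]
```

step_arm:
  targets: "1 0.065 -0.061 -0.08 0 0 -0.034;1 0.065 -0.061 -0.16 0 0 -0.034;1 0.065 -0.061 -0.23 0 0 -0.034;1 0.065 -0.061 -0.29 0 0 -0.034;1 0.065 -0.061 -0.33 0 0 -0.034;1 0.065 -0.061 -0.35 0 0 -0.034;1 0.065 -0.061 -0.35 0 0 -0.034;1 0.065 -0.061 -0.35 0 0 -0.034"

```text
clock: 7.43
eef_pos: [0.603, -0.1508, 0.0437]
tool_rot: [0.137, 0.991, 0.0, -0.001]
ft_force: [0.4, 0.3, 0.6]
grip_width: 0.0852
grasp_force: 0.0
```

```bash
python3 look.py w8 | cut -c1-90|head -30
python3 - <<'E'
from h import *
i=bot.camera_info('wrist');c=np.array([.6131,-.1223]);t=-.283
R=np.array([[np.cos(t),-np.sin(t)],[np.sin(t),np.cos(t)]])
im=np.load('pics/w8.npy')[:,:,::-1].copy()
for k,v in SQ.items():
    P=np.r_[c+R@np.array(v)/1e3,.028 if k=='H' else .018];u=proj(i,P)[0];print(k,u)
    cv2.circle(im,tuple(int(a) for a in u),3,(0,0,255),-1)
cv2.imwrite('pics/w8m.png',im)
E
```

```text
[ 0.6042 -0.1512  0.0452] [ 0.1375  0.9905 -0.      0.0008] [ 0.728  -0.7378 -0.2975] 7.48
gray [[538.     164.       0.568   -0.059    0.565   -0.0648]
 [244.     163.       0.5386  -0.1616   0.5379  -0.1592]
 [267.     177.       0.5457  -0.1551   0.5445  -0.1532]
 [308.     185.       0.5526  -0.1415   0.5508  -0.1407]
 [314.     198.       0.5579  -0.1407   0.5557  -0.1399]
 [339.     203.       0.5623  -0.1323   0.5597  -0.1322]
 [349.     214.       0.5674  -0.1297   0.5644  -0.1298]
 [356.     269.       0.5896  -0.1326   0.5848  -0.1325]
 [349.     274.       0.5909  -0.1358   0.586   -0.1354]
 [325.     274.       0.5883  -0.1449   0.5836  -0.1438]
 [276.     251.       0.5739  -0.1606   0.5704  -0.1582]
 [270.     252.       0.5737  -0.163    0.5702  -0.1604]
 [268.     262.       0.5774  -0.165    0.5736  -0.1622]
 [248.     258.       0.5737  -0.172    0.5702  -0.1687]
 [255.     377.       0.6257  -0.1864   0.618   -0.1819]
 [235.     369.       0.6197  -0.1933   0.6124  -0.1883]
 [230.     274.       0.5781  -0.1809   0.5742  -0.1769]
 [225.     263.       0.5732  -0.1813   0.5697  -0.1772]
 [211.     258.       0.5698  -0.1858   0.5666  -0.1814]
 [210.     235.       0.5609  -0.183    0.5584  -0.1788]
 [201.     213.       0.5518  -0.1832   0.5501  -0.179 ]
 [186.     213.       0.5503  -0.1886   0.5487  -0.184 ]
 [173.     221.       0.5519  -0.1945   0.5501  -0.1894]
 [120.     208.       0.5418  -0.2118   0.5408  -0.2052]
 [127.     228.       0.5497  -0.2124   0.5481  -0.2058]
 [124.     250.       0.5575  -0.2171   0.5553  -0.2101]
 [107.     250.       0.5557  -0.2234   0.5537  -0.2159]
 [ 52.     225.       0.5408  -0.2393   0.54    -0.2306]
 [ 21.     225.       0.5376  -0.2506   0.537   -0.241 ]
H [244.5818 158.163 ]
E [361.8759 266.419 ]
xi [356.267  402.4104]
xo [259.3418 401.8516]
yi [524.132  267.4783]
yo [542.4624 157.7202]
```

View pics/w8m.png

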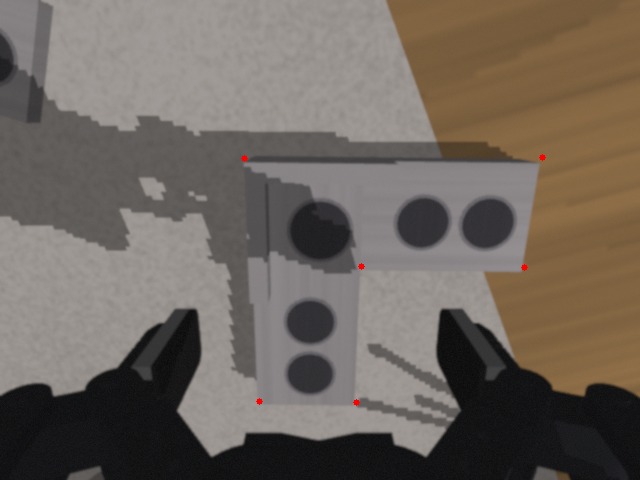

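The projected red corner dots lie about 3 px above the real medium square's corners (elbow at (361,270), heel at (245,163)), about 1 mm; the jaws stand 12 px (5 mm) to the right of the arm. Correct, descend and grip.

step_arm:
  targets: "1 0.004 -0.013 -0.03 0 0 -0.009;1 0.004 -0.013 -0.06 0 0 -0.009;1 0.004 -0.013 -0.088 0 0 -0.009;1 0.004 -0.013 -0.088 0 0 -0.009;-1 0.004 -0.013 -0.088 0 0 -0.009;-1 0.004 -0.013 -0.088 0 0 -0.009;-1 0.004 -0.013 -0.088 0 0 -0.009;-1 0.004 -0.013 -0.088 0 0 -0.009;-1 0.004 -0.013 -0.088 0 0 -0.009"

```text
clock: 8.23
eef_pos: [0.6071, -0.1582, 0.0025]
tool_rot: [0.141, 0.99, 0.0, 0.002]
ft_force: [-0.2, 1.2, 6.1]
grip_width: 0.0463
grasp_force: 64.3
```

step_arm:
  targets: "-1 0 0 0 0 0 0;-1 0 0 0 0 0 0;-1 0 0 0.02 0 0 0;-1 0 0 0.06 0 0 0;-1 0 0 0.06 0 0 0"

```text
clock: 8.65
eef_pos: [0.6072, -0.1587, 0.0334]
tool_rot: [0.141, 0.99, -0.0, 0.002]
ft_force: [2.2, -0.3, -3.3]
grip_width: 0.0465
grasp_force: 62.9
```

```bash
cat > hand.py <<'E'
from h import *
import sys
# predict the held square from tool pose and offset along the arm; measure edges along the arm
off,thk=float(sys.argv[1]),float(sys.argv[2])   # TCP in square coords x [mm]; plate thickness
o=bot.get_obs();i=bot.camera_info('wrist');im=bot.camera('wrist')
tz0=float(sys.argv[3]) # TCP height above underside
a=o['tool_rot'];t=np.arctan2(2*a[0]*a[1],2*a[0]**2-1)-np.pi  # yaw of square = psi-pi
if len(sys.argv)>4: t+=np.pi*0
R=np.array([[np.cos(t),-np.sin(t)],[np.sin(t),np.cos(t)]])
z=o['eef_pos'][2]-tz0+thk
c=o['eef_pos'][:2]-R@np.array([off,-36])/1e3
g=cv2.GaussianBlur(cv2.cvtColor(im,cv2.COLOR_RGB2GRAY),(3,3),0).astype(float)
print('yaw',t%(2*np.pi)-2*np.pi,'c',c,'z',z,o['clock'])
def prof(sx,sy,lo=-8,hi=8):  # scan along square x (or y) about an edge point
    pass
for name,pts in (('inner elbow edge y-arm x=-12',[(-12,y) for y in (10,20,30,40)]),('outer y-arm x=-60',[(-60,y) for y in (15,25,35,45)]),('x-arm end x=60',[(60,y) for y in (-50,-36,-22)])):
    r=[]
    for q in pts:
        s=np.arange(-8,8.1,.25);P=np.array([np.r_[c+R@np.array([q[0]+d,q[1]])/1e3,z] for d in s])
        u=proj(i,P).astype(np.float32);v=cv2.remap(g.astype(np.float32),u[:,:1],u[:,1:],1)[:,0]
        dv=np.gradient(cv2.GaussianBlur(v[:,None],(1,5),0)[:,0]);k=np.abs(dv).argmax();r.append((s[k],round(float(dv[k]),1)))
    print(name,r)
np.save('pics/hand.npy',im)
E
python3 hand.py 3.2 .018 .0025
```

```text
yaw -0.28360454351272324 c [ 0.6142 -0.1232] z 0.04893871508277096 8.65
inner elbow edge y-arm x=-12 [(np.float64(-1.5), 1.6), (np.float64(-1.5), 1.6), (np.float64(-1.25), 2.4), (np.float64(-1.25), -8.3)]
outer y-arm x=-60 [(np.float64(-0.75), 15.5), (np.float64(-0.75), 15.6), (np.float64(-0.5), 15.7), (np.float64(-0.5), 15.4)]
x-arm end x=60 [(np.float64(5.5), -6.3), (np.float64(5.5), -5.7), (np.float64(5.75), -6.2)]
```

step_arm:
  targets: "-1 0 0 0.06 0 0 0;-1 -0.05 0 0.12 0 0 0.15;-1 -0.1 0 0.18 0 0 0.3;-1 -0.15 0 0.24 0 0 0.45;-1 -0.18 0 0.24 0 0 0.6;-1 -0.18 0.05 0.24 0 0 0.75;-1 -0.18 0.1 0.24 0 0 0.9;-1 -0.18 0.15 0.24 0 0 1;-1 -0.18 0.2 0.24 0 0 1;-1 -0.18 0.25 0.24 0 0 1"

```text
clock: 9.53
eef_pos: [0.5144, -0.0321, 0.1491]
tool_rot: [-0.248, 0.969, 0.0, -0.001]
ft_force: [0.5, 0.5, -4.3]
grip_width: 0.0465
grasp_force: 64.6
```

step_arm:
  targets: "-1 0 0.06 0 0 0 0.15;-1 0 0.12 0 0 0 0.3;-1 0 0.18 0 0 0 0.45;-1 0 0.24 0 0 0 0.6;-1 0 0.3 0 0 0 0.75;-1 0 0.36 0 0 0 0.9;-1 0 0.42 0 0 0 1;-1 0 0.48 0 0 0 1;-1 0 0.54 0 0 0 1;-1 0 0.58 0 0 0 1"

```text
clock: 10.37
eef_pos: [0.5145, 0.2596, 0.1488]
tool_rot: [-0.601, 0.799, 0.001, -0.0]
ft_force: [0.1, -0.3, -3.9]
grip_width: 0.0466
grasp_force: 64.6
```

step_arm:
  targets: "-1 0 0 0 0 0 0.15;-1 0 0 0 0 0 0.3;-1 0 0 0 0 0 0.45;-1 0 0 0 0 0 0.507;-1 0 0 0 0 0 0.507;-1 0 0 0 0 0 0.507;-1 0 0 0 0 0 0.507"

```text
clock: 10.95
eef_pos: [0.515, 0.2567, 0.1494]
tool_rot: [0.746, -0.666, -0.0, 0.001]
ft_force: [-0.1, -0.4, -4.4]
grip_width: 0.0463
grasp_force: 64.6
```

```bash
python3 hand.py 4.2 .018 .0025
```

```text
yaw -4.599014592858289 c [0.4798 0.2485] z 0.1649110463384909 10.95
inner elbow edge y-arm x=-12 [(np.float64(0.75), 10.4), (np.float64(0.75), 5.4), (np.float64(0.75), 4.1), (np.float64(1.0), 4.4)]
outer y-arm x=-60 [(np.float64(0.0), 4.8), (np.float64(0.25), -13.0), (np.float64(0.25), -10.9), (np.float64(0.25), -9.5)]
x-arm end x=60 [(np.float64(7.25), -7.1), (np.float64(7.25), -7.2), (np.float64(7.25), -7.0)]
```

step_arm:
  targets: "-1 0.008 0.0144 -0.05 0 0 0;-1 0.008 0.0144 -0.1 0 0 0;-1 0.008 0.0144 -0.14 0 0 0;-1 0.008 0.0144 -0.17 0 0 0;-1 0.008 0.0144 -0.19 0 0 0;-1 0.008 0.0144 -0.2 0 0 0;-1 0.008 0.0144 -0.205 0 0 0;-1 0.008 0.0144 -0.205 0 0 0;-1 0.008 0.0144 -0.205 0 0 0"

```text
clock: 11.75
eef_pos: [0.5202, 0.2645, 0.0486]
tool_rot: [0.746, -0.665, 0.0, -0.001]
ft_force: [0.2, -0.2, -4.5]
grip_width: 0.0463
grasp_force: 64.5
```

```bash
python3 hand.py 3.8 .018 .0025
python3 - <<'E'
from h import *
print(bot.get_obs()['eef_pos'],bot.get_obs()['ft_force'])
# home reference from raw corners of w6: raw thick edges ; side view check of both squares along home axes
E
```

```text
yaw -4.597920341991553 c [0.4848 0.2566] z 0.06412656089171843 11.75
inner elbow edge y-arm x=-12 [(np.float64(0.25), 10.1), (np.float64(0.25), 10.6), (np.float64(0.25), 10.6), (np.float64(2.0), 5.1)]
outer y-arm x=-60 [(np.float64(-0.25), -3.9), (np.float64(-0.25), -4.9), (np.float64(-2.75), 9.6), (np.float64(-0.25), 4.8)]
x-arm end x=60 [(np.float64(7.0), -7.4), (np.float64(7.0), -7.8), (np.float64(7.0), -7.8)]
[0.5203 0.2645 0.0488] [ 0.5468 -0.1229 -4.0927]
```

step_arm:
  targets: "-1 -0.002 -0.001 -0.006 0 0 0;-1 -0.002 -0.001 -0.012 0 0 0;-1 -0.002 -0.001 -0.016 0 0 0;-1 -0.002 -0.001 -0.018 0 0 0;-1 -0.002 -0.001 -0.020 0 0 0;-1 -0.002 -0.001 -0.021 0 0 0;-1 -0.002 -0.001 -0.021 0 0 0"

```text
clock: 12.38
eef_pos: [0.5182, 0.2635, 0.0385]
tool_rot: [0.746, -0.665, -0.0, -0.0]
ft_force: [-3.3, -1.4, 5.4]
grip_width: 0.0464
grasp_force: 66.2
```

step_arm:
  targets: "0.3 0 0 0 0 0 0;0.6 0 0 0 0 0 0;1 0 0 0 0 0 0;1 0 0 0 0 0 0;1 0 0 0.02 0 0 0;1 0 0 0.06 0 0 0;1 0 0 0.12 0 0 0;1 -0.07 -0.01 0.2 0 0 -0.15;1 -0.14 -0.02 0.28 0 0 -0.3;1 -0.14 -0.02 0.32 0 0 -0.45"

```text
clock: 13.22
eef_pos: [0.4451, 0.2524, 0.1976]
tool_rot: [-0.616, 0.788, 0.0, -0.002]
ft_force: [0.0, 0.5, -1.1]
grip_width: 0.0851
grasp_force: 0.0
```

step_arm:
  targets: "1 0 0 0.02 0 0 -0.15;1 0 0 0.04 0 0 -0.3;1 0 0 0.04 0 0 -0.45;1 0 0 0.04 0 0 -0.6;1 0 0 0.04 0 0 -0.75;1 0 0 0.04 0 0 -0.9;1 0 0 0.04 0 0 -1;1 0 0 0.04 0 0 -1;1 0 0 0.04 0 0 -1"

```text
clock: 13.97
eef_pos: [0.4484, 0.2537, 0.2177]
tool_rot: [-0.271, 0.963, 0.0, 0.0]
ft_force: [-0.0, -0.5, 0.7]
grip_width: 0.0848
grasp_force: 0.0
```

step_arm:
  targets: "1 0 0 0 0 0 -0.15;1 0 0 0 0 0 -0.3;1 0 0 0 0 0 -0.45;1 0 0 0 0 0 -0.55;1 0 0 0 0 0 -0.55;1 0 0 0 0 0 -0.55"

```text
clock: 14.47
eef_pos: [0.4484, 0.2536, 0.2173]
tool_rot: [-0.059, 0.998, 0.0, 0.0]
ft_force: [-1.1, 0.2, 0.5]
grip_width: 0.0852
grasp_force: 0.0
```

Run:
```python
from h import *
import pickle
o=bot.get_obs();i=bot.camera_info('wrist');im=bot.camera('wrist');print(o['eef_pos'],o['tool_rot'],o['clock'])
np.save('pics/w9.npy',im);pickle.dump(i,open('w9.pkl','wb'))
h=cv2.cvtColor(im,cv2.COLOR_RGB2HSV).astype(int)
m=((h[...,1]<45)&(h[...,2]>70)).astype(np.uint8);m[:,600:]=0;m[330:]=0
for p in polys(m,close=7,amin=3000,eps=3): print(np.c_[p,cast(i,p,.036)[:,:2],cast(i,p,.054)[:,:2]])
t=-1.4565+np.pi;R=np.array([[np.cos(t),-np.sin(t)],[np.sin(t),np.cos(t)]])
for k,v in SQ.items(): print(k,proj(i,np.r_[np.array([.4829,.2556])+R@np.array(v)/1e3,.064 if k=='H' else .054])[0])
```

```text
[0.4484 0.2536 0.2173] [-0.0589  0.9983  0.0001  0.0001] 14.4667
[[240.     181.       0.4304   0.1882   0.4272   0.1913]
 [246.     329.       0.5623   0.2017   0.5517   0.2041]
 [316.     329.       0.5549   0.2638   0.5448   0.2627]
 [318.     323.       0.5488   0.2649   0.539    0.2637]
 [382.     325.       0.5441   0.3217   0.5345   0.3174]
 [388.     323.       0.5415   0.3267   0.532    0.3221]
 [389.     315.       0.5336   0.3262   0.5246   0.3216]
 [398.     313.       0.5307   0.3338   0.5219   0.3288]
 [389.     308.       0.5268   0.3251   0.5182   0.3206]
 [391.     272.       0.4931   0.3211   0.4864   0.3168]
 [387.     266.       0.4881   0.3168   0.4817   0.3127]
 [391.     231.       0.4572   0.3149   0.4525   0.3109]
 [403.     228.       0.4535   0.3243   0.449    0.3198]
 [402.     223.       0.4494   0.3227   0.4451   0.3183]
 [392.     222.       0.4495   0.3144   0.4452   0.3105]
 [393.     185.       0.4192   0.31     0.4167   0.3063]
 [264.     179.       0.4266   0.2071   0.4236   0.2092]
 [260.     167.       0.4175   0.2032   0.415    0.2055]
 [255.     169.       0.4195   0.1994   0.4169   0.2019]
 [254.     179.       0.4275   0.1992   0.4245   0.2017]]
H [242.5998 332.4868]
E [301.2577 273.4627]
xi [390.4376 273.7573]
xo [387.2715 326.8234]
yi [300.4209 184.703 ]
yo [236.8552 184.4786]
```

```bash
cat > scan.py <<'E'
from h import *
def scan(im,i,c,t,z,edges,w=5):
    R=np.array([[np.cos(t),-np.sin(t)],[np.sin(t),np.cos(t)]])
    g=cv2.GaussianBlur(cv2.cvtColor(im,cv2.COLOR_RGB2GRAY),(3,3),0).astype(np.float32)
    for name,ax,pts in edges:
        r=[]
        for q in pts:
            s=np.arange(-w,w+.1,.25);D=np.zeros((len(s),2));D[:,ax]=s
            P=np.c_[c+((np.array(q)+D)@R.T)/1e3,np.full(len(s),z)]
            u=proj(i,P).astype(np.float32);v=cv2.remap(g,u[:,:1],u[:,1:],1)[:,0]
            dv=np.gradient(cv2.GaussianBlur(v[:,None],(1,5),0)[:,0]);k=np.argsort(-np.abs(dv))
            l=[k[0]]+[j for j in k if abs(s[j]-s[k[0]])>1.5][:1]
            r.append(' '.join(f'{s[j]:.2f}({dv[j]:.0f})' for j in l))
        print(name,'|',' | '.join(r))
L=[('x=-12 inner',0,[(-12,y) for y in (5,20,35,50)]),('y=-12 inner',1,[(x,-12) for x in (5,20,35,50)]),
   ('x=-60',0,[(-60,y) for y in (-30,-10,20,45)]),('y=-60',1,[(x,-60) for x in (-30,-10,20,45)]),
   ('x=60',0,[(60,y) for y in (-50,-36,-22)]),('y=60',1,[(x,60) for x in (-50,-36,-22)])]
E
python3 - <<'E'
from scan import *
import pickle
i=pickle.load(open('w9.pkl','rb'));im=np.load('pics/w9.npy')
print('medium');scan(im,i,np.array([.4829,.2556]),-1.4565+np.pi,.054,L)
print('thick');scan(im,i,np.array([.4838,.256]),-1.4565,.036,L)
E
```

```text
medium
x=-12 inner | 1.75(-7) 0.00(-2) | 0.75(-2) 3.00(2) | 2.00(-9) 0.25(-3) | 2.75(2) 0.75(-1)
y=-12 inner | 2.50(-6) 0.75(-2) | 2.50(-6) 0.75(-3) | 2.50(-6) 0.75(-3) | 2.25(-6) 4.00(-3)
x=-60 | -0.75(1) 1.00(0) | -0.50(6) -2.25(2) | 1.50(5) 3.25(2) | 1.75(6) 3.50(1)
y=-60 | 4.50(-4) -2.75(1) | 4.50(-4) -3.50(1) | 2.25(1) 4.00(0) | 2.25(5) 0.50(2)
x=60 | 0.50(-5) -1.25(-1) | 1.00(-5) -0.75(-2) | 0.75(-5) 2.50(-2)
y=60 | 2.25(-7) 4.00(-3) | 2.25(-7) -4.50(5) | 2.25(-7) 4.00(-3)
thick
x=-12 inner | -0.75(-2) -3.50(0) | -4.75(0) 0.75(-0) | 4.50(1) -3.50(-0) | 3.00(3) 1.25(2)
y=-12 inner | 0.75(-6) -1.00(-2) | -1.00(-0) 1.00(0) | 0.00(0) 4.50(-0) | -1.75(-0) 2.75(0)
x=-60 | -2.25(6) 4.50(-2) | -2.50(6) 4.50(-3) | -4.25(6) -2.50(2) | -4.00(5) 4.25(-5)
y=-60 | 2.50(6) 0.75(3) | 2.50(7) 0.75(3) | -0.50(7) -2.25(3) | -0.25(7) -2.00(3)
x=60 | 2.00(-5) 3.75(-2) | 2.25(-5) 0.50(-2) | 2.25(-5) 0.50(-2)
y=60 | 4.50(-1) -0.25(-1) | -1.00(-0) 2.50(0) | -1.00(-1) 3.00(0)
```

Same-image edge scans put the medium square about 1.2 mm and 2.5 mm off the thick one. I'll regrip it by its other arm (no turn needed), lift a hair and shift it.

step_arm:
  targets: "1 0.077 -0.068 -0.06 0 0 -0.005;1 0.077 -0.068 -0.14 0 0 -0.005;1 0.077 -0.068 -0.2 0 0 -0.005;1 0.077 -0.068 -0.26 0 0 -0.005;1 0.077 -0.068 -0.31 0 0 -0.005;1 0.077 -0.068 -0.34 0 0 -0.005;1 0.077 -0.068 -0.354 0 0 -0.005;1 0.077 -0.068 -0.357 0 0 -0.005;1 0.077 -0.068 -0.357 0 0 -0.005"

```text
clock: 15.27
eef_pos: [0.4871, 0.2198, 0.0389]
tool_rot: [-0.056, 0.998, 0.0, 0.0]
ft_force: [-0.1, -0.7, 0.2]
grip_width: 0.0853
grasp_force: 0.0
```

step_arm:
  targets: "0.4 0 0 0 0 0 0;0 0 0 0 0 0 0;-0.5 0 0 0 0 0 0;-1 0 0 0 0 0 0;-1 0 0 0 0 0 0;-1 0 0 0 0 0 0"

```text
clock: 15.77
eef_pos: [0.488, 0.2204, 0.0404]
tool_rot: [-0.056, 0.998, 0.001, 0.002]
ft_force: [-1.7, -0.3, 4.7]
grip_width: 0.0466
grasp_force: 62.8
```

step_arm:
  targets: "-1 0 0 0.005 0 0 0;-1 0.003 -0.001 0.006 0 0 0;-1 0.006 -0.002 0.006 0 0 0;-1 0.006 -0.002 0.006 0 0 0;-1 0.006 -0.002 0.006 0 0 0"

```text
clock: 16.18
eef_pos: [0.4897, 0.2182, 0.0411]
tool_rot: [-0.055, 0.998, -0.0, -0.0]
ft_force: [-0.3, 0.0, -4.5]
grip_width: 0.0469
grasp_force: 62.3
```

step_arm:
  targets: "-1 0 0 -0.003 0 0 0;-1 0 0 -0.005 0 0 0;-1 0 0 -0.006 0 0 0;0.3 0 0 -0.006 0 0 0;0.6 0 0 -0.006 0 0 0;1 0 0 -0.006 0 0 0;1 0 0 0.0 0 0 0;1 0 0 0.05 0 0 0;1 -0.04 0.03 0.12 0 0 0;1 -0.08 0.068 0.2 0 0 0"

```text
clock: 17.02
eef_pos: [0.4528, 0.2488, 0.1351]
tool_rot: [-0.054, 0.999, -0.0, -0.001]
ft_force: [0.0, 0.6, 1.0]
grip_width: 0.086
grasp_force: 0.0
```

step_arm:
  targets: "1 0 0 0.08 0 0 0;1 0 0 0.15 0 0 0;1 0 0 0.15 0 0 0;1 0 0 0.15 0 0 0"

```text
clock: 17.35
eef_pos: [0.4552, 0.2508, 0.213]
tool_rot: [-0.056, 0.998, 0.002, 0.003]
ft_force: [0.2, -0.7, 0.1]
grip_width: 0.0853
grasp_force: 0.0
```

Run:
```python
from scan import *
import pickle
o=bot.get_obs();i=bot.camera_info('wrist');im=bot.camera('wrist');print(o['eef_pos'],o['tool_rot'],o['clock'])
np.save('pics/w10.npy',im);pickle.dump(i,open('w10.pkl','wb'))
print('medium');scan(im,i,np.array([.4829,.2556]),-1.4565+np.pi,.054,L)
print('thick');scan(im,i,np.array([.4838,.256]),-1.4565,.036,L[:4])
```

```text
[0.4552 0.2508 0.213 ] [-0.0555  0.9984  0.0017  0.0035] 17.35
medium
x=-12 inner | -1.75(-6) 0.00(-3) | -2.50(-2) -0.25(1) | -1.25(-9) -3.00(-3) | -0.50(2) -2.50(-2)
y=-12 inner | 0.75(-6) -1.00(-3) | 0.75(-6) -1.00(-3) | 0.50(-6) -1.25(-2) | 0.50(-6) -1.25(-3)
x=-60 | 4.25(-3) -4.25(1) | -3.75(6) 4.25(-3) | -1.50(5) -3.25(2) | -1.50(6) -3.25(2)
y=-60 | 3.75(-6) 2.00(-3) | 3.50(-6) 1.75(-2) | 0.75(1) -1.00(0) | 0.50(5) 2.25(2)
x=60 | -2.50(-7) -0.75(-2) | -2.25(-6) -4.00(-2) | -2.25(-6) -4.00(-2)
y=60 | 0.50(-7) 2.25(-3) | 0.25(-7) 2.00(-3) | 0.25(-7) 2.00(-3)
thick
x=-12 inner | -0.50(-2) -2.25(-1) | 3.75(-0) -1.25(-0) | -3.25(-0) 4.50(-0) | 4.50(1) -4.50(-1)
y=-12 inner | 0.25(-6) 2.00(-3) | 4.50(-0) 1.75(0) | -4.25(-0) 1.75(0) | -2.75(-2) -4.50(-2)
x=-60 | -2.75(6) 4.50(-3) | -2.75(6) 4.50(-3) | -1.25(5) 0.50(2) | -1.00(6) -2.75(2)
y=-60 | 2.25(7) 0.50(3) | 2.25(7) 0.50(4) | 1.50(7) -0.25(3) | 1.50(7) -0.25(3)
```

step_arm:
  targets: "1 0.07 -0.063 -0.08 0 0 0;1 0.07 -0.063 -0.16 0 0 0;1 0.07 -0.063 -0.23 0 0 0;1 0.07 -0.063 -0.28 0 0 0;1 0.07 -0.063 -0.31 0 0 0;1 0.07 -0.063 -0.33 0 0 0;1 0.07 -0.063 -0.33 0 0 0;1 0.07 -0.063 -0.33 0 0 0"

```text
clock: 18.07
eef_pos: [0.4879, 0.2177, 0.0441]
tool_rot: [-0.055, 0.998, -0.0, -0.001]
ft_force: [0.5, 0.5, -0.4]
grip_width: 0.0853
grasp_force: 0.0
```

step_arm:
  targets: "1 0.003 0.002 -0.01 0 0 0;0.4 0.003 0.002 -0.01 0 0 0;0 0.003 0.002 -0.01 0 0 0;-0.5 0.003 0.002 -0.01 0 0 0;-1 0.003 0.002 -0.01 0 0 0;-1 0.003 0.002 -0.01 0 0 0;-1 0.003 0.002 -0.01 0 0 0"

```text
clock: 18.65
eef_pos: [0.4906, 0.2189, 0.0411]
tool_rot: [-0.055, 0.998, 0.0, 0.001]
ft_force: [-1.0, -2.6, 5.9]
grip_width: 0.0465
grasp_force: 63.6
```

step_arm:
  targets: "-1 0 0 0.005 0 0 0;-1 0.001 0.002 0.006 0 0 0;-1 0.002 0.005 0.006 0 0 0;-1 0.002 0.005 0.006 0 0 0;-1 0.002 0.005 0.006 0 0 0"

```text
clock: 19.07
eef_pos: [0.4903, 0.2212, 0.0421]
tool_rot: [-0.055, 0.998, -0.0, -0.001]
ft_force: [0.3, 0.0, -4.2]
grip_width: 0.0465
grasp_force: 62.5
```

step_arm:
  targets: "-1 0 0 -0.003 0 0 0;-1 0 0 -0.005 0 0 0;-1 0 0 -0.006 0 0 0;0.3 0 0 -0.006 0 0 0;0.6 0 0 -0.006 0 0 0;1 0 0 -0.006 0 0 0;1 0 0 0.0 0 0 0;1 0 0 0.05 0 0 0;1 -0.04 0.03 0.11 0 0 0;1 -0.08 0.06 0.17 0 0 0"

```text
clock: 19.9
eef_pos: [0.4512, 0.2513, 0.1286]
tool_rot: [-0.054, 0.999, 0.0, 0.0]
ft_force: [0.3, 0.1, -0.0]
grip_width: 0.0858
grasp_force: 0.0
```

step_arm:
  targets: "1 0 0 0.08 0 0 0;1 0 0 0.15 0 0 0;1 0 0 0.18 0 0 0;1 0 0 0.18 0 0 0;1 0 0 0.18 0 0 0;1 0 0 0.18 0 0 0"

```text
clock: 20.4
eef_pos: [0.4505, 0.2512, 0.2169]
tool_rot: [-0.055, 0.998, -0.0, -0.0]
ft_force: [-0.1, -0.5, -1.0]
grip_width: 0.0852
grasp_force: 0.0
```

Run:
```python
from scan import *
import pickle
o=bot.get_obs();i=bot.camera_info('wrist');im=bot.camera('wrist');print(o['eef_pos'],o['tool_rot'],o['clock'])
np.save('pics/w10.npy',im);pickle.dump(i,open('w10.pkl','wb'))
print('medium');scan(im,i,np.array([.4838,.256]),-1.4565+np.pi,.054,L)
print('thick');scan(im,i,np.array([.4838,.256]),-1.4565,.036,L[:4])
print('thick lip');scan(im,i,np.array([.4838,.256]),-1.4565,.048,L[2:4])
```

```text
[0.4505 0.2512 0.2169] [-0.0553  0.9985 -0.0002 -0.0004] 20.4
medium
x=-12 inner | 1.00(-7) -0.75(-2) | 0.00(-1) 2.50(1) | 1.50(-9) -0.25(-3) | 0.25(-2) 2.50(1)
y=-12 inner | 0.25(-6) 2.00(-2) | 0.25(-6) 2.00(-3) | 0.25(-6) 2.00(-2) | 0.25(-6) -1.50(-3)
x=-60 | -1.25(1) -3.00(0) | -1.00(6) -2.75(2) | 1.00(5) 2.75(2) | 1.25(5) -0.50(2)
y=-60 | 3.50(-6) 1.75(-3) | 3.50(-6) 1.75(-3) | 0.50(1) 3.50(-0) | 0.50(5) -1.25(3)
x=60 | 0.00(-6) -1.75(-1) | 0.25(-6) -4.50(2) | 0.25(-6) -1.50(-2)
y=60 | 0.50(-7) 2.25(-3) | 0.25(-7) 2.00(-3) | 0.25(-8) 2.00(-3)
thick
x=-12 inner | -0.75(-2) -2.50(-0) | -0.25(0) 2.50(-0) | 4.50(3) 2.75(1) | 4.50(4) 2.75(1)
y=-12 inner | 0.25(-6) 2.00(-2) | -0.50(-0) -2.25(0) | -4.25(-0) 0.25(-0) | 1.00(-0) 3.75(0)
x=-60 | -2.50(6) 4.50(-3) | -2.75(6) 4.50(-3) | -4.00(4) -2.25(2) | 4.00(-6) -3.75(6)
y=-60 | 2.50(7) 0.75(4) | 2.50(7) 0.75(3) | 2.75(7) 1.00(3) | 2.50(7) 4.25(3)
thick lip
x=-60 | -0.25(6) 1.50(2) | -0.50(6) 1.25(2) | -1.25(6) -3.00(2) | -1.25(5) 0.50(2)
y=-60 | 0.50(7) -1.25(4) | 0.50(7) -1.25(3) | 0.75(8) -1.00(3) | 0.50(7) 2.25(3)
```

Medium now sits within about 1 mm of the thick square. Next, the thin one.

step_arm:
  targets: "1 -0.01 -0.8 0 0 0 -0.8;1 -0.01 -0.8 0 0 0 -0.8;1 -0.01 -0.8 0 0 0 -0.8;1 -0.01 -0.8 0 0 0 -0.8;1 -0.01 -0.8 0 0 0 -0.8;1 -0.01 -0.8 0 0 0 -0.8;1 -0.01 -0.8 0 0 0 -0.8;1 -0.01 -0.8 0 0 0 -0.8;1 -0.01 -0.8 0 0 0 -0.8;1 -0.01 -0.8 0 0 0 -0.8"

```text
clock: 21.28
eef_pos: [0.4444, -0.152, 0.216]
tool_rot: [0.258, 0.966, -0.0, -0.001]
ft_force: [-0.5, 0.9, 1.1]
grip_width: 0.0852
grasp_force: 0.0
```

step_arm:
  targets: "1 -0.009 -0.262 -0.02 0 0 -0.078;1 -0.009 -0.262 -0.02 0 0 -0.078;1 -0.009 -0.262 -0.02 0 0 -0.078;1 -0.009 -0.262 -0.02 0 0 -0.078;1 -0.009 -0.262 -0.02 0 0 -0.078;1 -0.009 -0.262 -0.02 0 0 -0.078;1 -0.009 -0.262 -0.02 0 0 -0.078"

```text
clock: 21.87
eef_pos: [0.4409, -0.2782, 0.2069]
tool_rot: [0.285, 0.959, 0.001, -0.001]
ft_force: [0.7, 0.5, 1.4]
grip_width: 0.0853
grasp_force: 0.0
```

Run:
```python
from scan import *
import pickle
o=bot.get_obs();i=bot.camera_info('wrist');im=bot.camera('wrist');print(o['eef_pos'],o['tool_rot'],o['clock'])
np.save('pics/w11.npy',im);pickle.dump(i,open('w11.pkl','wb'))
scan(im,i,np.array([.4774,-.3033]),-.578,.010,L,w=9)
```

```text
[ 0.4409 -0.2782  0.2069] [ 0.2849  0.9585  0.0006 -0.0011] 21.8667
x=-12 inner | 0.50(1) -8.50(1) | 0.75(1) -1.00(1) | -8.50(2) 0.50(1) | 1.00(1) -0.75(1)
y=-12 inner | -2.00(2) -5.75(-1) | -2.25(2) -4.00(1) | -2.50(2) -4.25(0) | -2.50(2) -0.75(1)
x=-60 | 2.25(5) -2.50(-3) | 2.25(5) -1.25(-3) | -1.50(-5) 1.50(4) | -1.00(-6) 1.50(4)
y=-60 | -4.75(5) -3.00(2) | -4.50(5) -6.25(2) | -8.25(-4) -3.00(3) | -3.50(3) -5.25(2)
x=60 | 3.25(-2) 5.00(-1) | -6.50(5) -8.25(3) | -0.25(1) 1.50(1)
y=60 | -3.75(2) -5.50(0) | -3.50(2) -8.50(2) | -3.50(1) -5.25(1)
```

step_arm:
  targets: "1 0.036 -0.118 -0.08 0 0 -0.014;1 0.036 -0.118 -0.16 0 0 -0.014;1 0.036 -0.118 -0.23 0 0 -0.014;1 0.036 -0.118 -0.28 0 0 -0.014;1 0.036 -0.118 -0.31 0 0 -0.014;1 0.036 -0.118 -0.334 0 0 -0.014;1 0.036 -0.118 -0.334 0 0 -0.014;1 0.036 -0.118 -0.334 0 0 -0.014"

```text
clock: 22.58
eef_pos: [0.4595, -0.3369, 0.0406]
tool_rot: [0.29, 0.957, 0.0, -0.001]
ft_force: [0.4, 1.1, 0.2]
grip_width: 0.0852
grasp_force: 0.0
```

Run:
```python
from scan import *
o=bot.get_obs();i=bot.camera_info('wrist');im=bot.camera('wrist');print(o['eef_pos'],o['tool_rot'],o['clock'])
np.save('pics/w12.npy',im)
scan(im,i,np.array([.4768,-.3061]),-.589,.010,L,w=6)
```

```text
[ 0.4595 -0.3369  0.0406] [ 0.2896  0.9572  0.0003 -0.0007] 22.5833
x=-12 inner | -0.25(2) 4.75(-1) | -0.50(2) -3.75(1) | -0.75(2) -4.00(1) | -0.75(2) 3.25(1)
y=-12 inner | -1.00(4) 5.50(-0) | -0.75(4) 3.00(1) | -0.50(4) 4.50(-1) | -0.50(3) -3.50(-1)
x=-60 | 1.00(11) -2.50(-5) | 0.75(11) -1.25(-7) | -2.00(-10) 0.00(8) | -1.75(-11) 0.00(8)
y=-60 | -2.00(11) 5.50(-1) | -1.75(3) 5.50(-1) | -0.25(6) -5.50(-2) | -0.25(8) -2.00(2)
x=60 | -0.75(-4) 1.00(-1) | -0.75(2) -5.50(2) | -1.00(2) -2.75(0)
y=60 | -2.00(1) 5.50(1) | -2.25(3) 1.75(-1) | -2.00(2) 5.25(1)
```

step_arm:
  targets: "1 -0.001 -0.001 -0.03 0 0 0.005;1 -0.001 -0.001 -0.06 0 0 0.005;1 -0.001 -0.001 -0.083 0 0 0.005;1 -0.001 -0.001 -0.083 0 0 0.005;0.4 -0.001 -0.001 -0.083 0 0 0.005;0 -0.001 -0.001 -0.083 0 0 0.005;-0.5 -0.001 -0.001 -0.083 0 0 0.005;-1 -0.001 -0.001 -0.083 0 0 0.005;-1 -0.001 -0.001 -0.083 0 0 0.005;-1 -0.001 -0.001 -0.083 0 0 0.005"

```text
clock: 23.47
eef_pos: [0.4599, -0.3398, 0.001]
tool_rot: [0.289, 0.957, -0.0, 0.002]
ft_force: [0.3, 0.4, 6.1]
grip_width: 0.046
grasp_force: 62.1
```

step_arm:
  targets: "-1 0 0 0.02 0 0 0;-1 0 0 0.06 0 0 0;-1 0 0 0.1 0 0 0;-1 0 0 0.1 0 0 0;-1 0 0 0.1 0 0 0"

```text
clock: 23.88
eef_pos: [0.4596, -0.3399, 0.0505]
tool_rot: [0.289, 0.957, -0.001, 0.001]
ft_force: [-0.0, 0.6, -3.1]
grip_width: 0.0462
grasp_force: 62.1
```

```bash
python3 hand.py 0 .010 .001
python3 - <<'E'
from scan import *
o=bot.get_obs();i=bot.camera_info('wrist');im=np.load('pics/hand.npy');a=o['tool_rot']
t=np.arctan2(2*a[0]*a[1],2*a[0]**2-1)-np.pi;R=np.array([[np.cos(t),-np.sin(t)],[np.sin(t),np.cos(t)]])
print(o['eef_pos'],a)
scan(im,i,o['eef_pos'][:2]-R@np.array([0,-.036]),t,o['eef_pos'][2]+.009,L)
E
```

```text
yaw -0.586093753108667 c [ 0.4795 -0.3099] z 0.05952548039646712 23.8833
inner elbow edge y-arm x=-12 [(np.float64(-4.75), 3.0), (np.float64(-4.75), 3.1), (np.float64(-4.5), 3.2), (np.float64(-4.5), 3.6)]
outer y-arm x=-60 [(np.float64(-4.75), -13.3), (np.float64(-4.75), -13.9), (np.float64(-4.75), -15.9), (np.float64(-4.75), -15.6)]
x-arm end x=60 [(np.float64(-1.75), 0.7), (np.float64(-2.5), -0.4), (np.float64(3.0), -0.7)]
[ 0.4586 -0.3391  0.0492] [ 0.2888  0.9574 -0.0001  0.0001]
x=-12 inner | -4.50(3) 3.25(1) | -4.50(3) -0.25(1) | -4.50(3) 2.50(-1) | -4.50(3) -2.75(1)
y=-12 inner | -2.50(-13) 4.50(1) | 0.75(-26) -1.75(6) | 4.50(-10) -2.00(4) | 1.25(1) -3.25(-1)
x=-60 | -3.75(15) 0.50(-0) | -3.50(16) -1.00(-0) | -4.50(-10) -2.75(1) | -4.50(-14) -2.75(3)
y=-60 | -2.25(15) 0.75(0) | -2.00(8) -3.75(-1) | -3.25(16) -1.00(7) | -1.25(6) -4.50(-1)
x=60 | -2.00(1) -0.25(-0) | -1.50(0) 1.25(-0) | 3.00(-1) -2.75(1)
y=60 | -2.75(4) 3.25(-1) | -2.75(2) 3.50(-1) | -2.75(4) 3.75(-1)
```

step_arm:
  targets: "-1 0 0 0.06 0 0 0;-1 0 0 0.13 0 0 -0.1;-1 0 0.05 0.18 0 0 -0.2;-1 0 0.12 0.2 0 0 -0.3;-1 0 0.19 0.2 0 0 -0.4;-1 0 0.26 0.2 0 0 -0.5;-1 0 0.33 0.2 0 0 -0.6;-1 0 0.4 0.2 0 0 -0.6;-1 0 0.47 0.2 0 0 -0.6;-1 0 0.5 0.2 0 0 -0.6"

```text
clock: 24.77
eef_pos: [0.4567, -0.0853, 0.1476]
tool_rot: [0.503, 0.864, -0.0, -0.002]
ft_force: [-0.7, 0.6, -2.1]
grip_width: 0.0462
grasp_force: 63.0
```

step_arm:
  targets: "-1 0 0.07 0 0 0 -0.1;-1 0 0.14 0 0 0 -0.2;-1 -0.01 0.21 0 0 0 -0.3;-1 -0.018 0.28 0 0 0 -0.4;-1 -0.018 0.35 0 0 0 -0.508;-1 -0.018 0.42 0 0 0 -0.508;-1 -0.018 0.49 0 0 0 -0.508;-1 -0.018 0.56 0 0 0 -0.508;-1 -0.018 0.63 0 0 0 -0.508;-1 -0.018 0.67 0 0 0 -0.508"

```text
clock: 25.6
eef_pos: [0.4485, 0.2488, 0.1475]
tool_rot: [0.664, 0.747, -0.001, -0.001]
ft_force: [0.8, -0.5, -2.3]
grip_width: 0.0461
grasp_force: 63.0
```

step_arm:
  targets: "-1 0 0 0 0 0 0;-1 0 0 0 0 0 0;-1 0 0 0 0 0 0"

```text
clock: 25.85
eef_pos: [0.4487, 0.2449, 0.1479]
tool_rot: [0.665, 0.746, -0.002, -0.0]
ft_force: [0.4, 0.8, -1.4]
grip_width: 0.0461
grasp_force: 63.0
```

Run:
```python
from scan import *
o=bot.get_obs();i=bot.camera_info('wrist');im=bot.camera('wrist');a=o['tool_rot']
t=np.arctan2(2*a[0]*a[1],2*a[0]**2-1)-np.pi;R=np.array([[np.cos(t),-np.sin(t)],[np.sin(t),np.cos(t)]])
print(o['eef_pos'],a,t%(2*np.pi)-2*np.pi,o['ft_force'])
print('thin in hand, off 3.4');scan(im,i,o['eef_pos'][:2]-R@np.array([.0034,-.036]),t,o['eef_pos'][2]+.009,L)
print('medium');scan(im,i,np.array([.4838,.256]),-1.4565+np.pi,.054,L)
```

```text
[0.4487 0.2449 0.1479] [ 0.6654  0.7465 -0.0018 -0.0003] -1.456138707752599 [ 0.3743  0.8192 -1.3843]
thin in hand, off 3.4
x=-12 inner | 0.00(-11) 1.75(7) | 0.00(-3) -3.00(1) | 0.00(-3) -3.00(1) | 0.25(-4) 4.50(2)
y=-12 inner | -2.75(-13) 3.50(11) | -1.00(-18) -2.75(4) | 3.00(-18) -2.25(7) | 3.75(-11) -2.25(-3)
x=-60 | -2.75(-11) 1.25(8) | 1.25(8) -0.50(5) | -2.00(12) 0.00(-5) | -1.50(12) 1.25(5)
y=-60 | -2.50(14) -4.50(-5) | -2.75(13) -4.50(1) | -1.75(19) -3.50(1) | -4.50(-5) -1.50(3)
x=60 | -1.50(1) -3.25(-1) | -3.50(-1) -1.00(1) | -3.75(-1) 4.25(-1)
y=60 | 1.75(-2) -3.00(-2) | 2.00(-5) -3.25(-2) | 2.00(-4) -3.25(-4)
medium
x=-12 inner | 0.75(-2) -1.50(-2) | 1.50(0) 3.25(-0) | 1.25(-0) -1.75(0) | -4.25(-2) 1.25(-1)
y=-12 inner | -2.75(0) -1.00(-0) | -4.75(-0) -3.00(0) | -3.75(-0) 4.75(0) | 0.00(-10) 3.25(4)
x=-60 | 1.25(6) -0.50(4) | 2.50(3) 0.75(2) | -4.50(3) -2.75(1) | -3.75(4) -2.00(1)
y=-60 | -5.00(0) -3.25(0) | -4.50(-2) 3.00(0) | -0.50(-2) 1.25(-2) | 0.00(0) -2.00(-0)
x=60 | 1.00(-8) -0.75(-2) | 1.00(-8) -4.50(3) | 0.75(-9) -1.00(-1)
y=60 | 4.50(-1) -2.25(0) | 4.50(-2) -2.75(0) | 4.50(-2) -4.25(0)
```

step_arm:
  targets: "-1 0.002 0.009 -0.05 0 0 0;-1 0.002 0.009 -0.09 0 0 0;-1 0.002 0.009 -0.12 0 0 0;-1 0.002 0.009 -0.145 0 0 0;-1 0.002 0.009 -0.16 0 0 0;-1 0.002 0.009 -0.17 0 0 0;-1 0.002 0.009 -0.17 0 0 0;-1 0.002 0.009 -0.17 0 0 0"

```text
clock: 26.57
eef_pos: [0.4511, 0.25, 0.0646]
tool_rot: [0.666, 0.746, 0.0, 0.0]
ft_force: [-0.5, 0.1, -1.9]
grip_width: 0.046
grasp_force: 63.0
```

Run:
```python
from scan import *
o=bot.get_obs();i=bot.camera_info('wrist');im=bot.camera('wrist');a=o['tool_rot']
t=np.arctan2(2*a[0]*a[1],2*a[0]**2-1)-np.pi;R=np.array([[np.cos(t),-np.sin(t)],[np.sin(t),np.cos(t)]])
c=o['eef_pos'][:2]-R@np.array([.0034,-.036])
print(o['eef_pos'],c,t%(2*np.pi)-2*np.pi,o['ft_force'])
scan(im,i,c,t,o['eef_pos'][2]+.009,L)
print('medium');scan(im,i,np.array([.4838,.256]),-1.4565+np.pi,.054,L)
```

```text
[0.4511 0.25   0.0646] [0.4865 0.2575] -1.4570411007150978 [-0.5051  0.0944 -1.8955]
x=-12 inner | 0.25(-12) 3.50(10) | 0.25(-13) 4.50(6) | 4.50(-8) 0.25(-7) | 0.25(-3) -2.75(1)
y=-12 inner | -2.75(-14) 3.50(12) | -1.50(-10) 3.75(1) | 3.00(-22) -2.25(11) | 3.75(-13) -4.50(6)
x=-60 | -1.75(13) 1.25(8) | -1.75(13) 1.50(8) | -2.25(9) 1.25(5) | 1.00(9) -2.00(3)
y=-60 | -2.50(18) -4.25(0) | -2.75(18) 4.75(-0) | -1.75(20) -3.50(1) | -1.50(8) 2.25(-0)
x=60 | -1.00(1) -3.75(-1) | 1.75(-1) -3.50(-1) | -0.50(1) 4.50(-0)
y=60 | -2.50(-0) 2.25(-0) | -3.00(-1) 0.00(-0) | -3.00(-2) 1.50(-0)
medium
x=-12 inner | 4.50(2) 2.75(1) | 1.00(9) 2.75(0) | -0.75(9) 1.00(5) | -0.50(0) 2.50(-0)
y=-12 inner | 0.50(-0) -4.00(-0) | -1.75(7) 0.50(6) | 0.50(9) 2.75(6) | 3.25(-1) -2.75(-0)
x=-60 | 0.50(-0) 2.50(0) | -2.50(-0) -4.50(0) | -2.75(-2) -1.00(-1) | -3.75(-2) 0.00(-2)
y=-60 | 3.00(-14) 1.25(-0) | 2.75(-14) 4.50(-0) | -2.75(-7) -4.50(-5) | -2.25(0) -0.25(0)
x=60 | 1.75(-9) -0.75(6) | 2.25(-8) 0.50(-6) | 2.00(-8) -1.75(-5)
y=60 | 2.25(-7) -1.75(0) | 2.25(-16) -3.25(8) | 1.00(-21) 2.75(-1)
```

step_arm:
  targets: "-1 -0.001 0 -0.006 0 0 0;-1 -0.001 0 -0.011 0 0 0;-1 -0.001 0 -0.015 0 0 0;-1 -0.001 0 -0.017 0 0 0;-1 -0.001 0 -0.019 0 0 0;-1 -0.001 0 -0.02 0 0 0;-1 -0.001 0 -0.02 0 0 0"

```text
clock: 27.2
eef_pos: [0.4502, 0.2504, 0.055]
tool_rot: [0.665, 0.746, 0.0, 0.0]
ft_force: [-3.2, -0.7, 4.3]
grip_width: 0.0461
grasp_force: 64.1
```

step_arm:
  targets: "0.3 0 0 0 0 0 0;0.6 0 0 0 0 0 0;1 0 0 0 0 0 0;1 0 0 0 0 0 0;1 0 0 0.02 0 0 0;1 0 0 0.06 0 0 0;1 0 0 0.12 0 0 0.1;1 0 0 0.2 0 0 0.25;1 0 0 0.28 0 0 0.4;1 0 0 0.33 0 0 0.55"

```text
clock: 28.03
eef_pos: [0.4514, 0.251, 0.2244]
tool_rot: [0.487, 0.873, 0.002, 0.002]
ft_force: [0.2, 0.9, 1.3]
grip_width: 0.0855
grasp_force: 0.0
```

step_arm:
  targets: "1 0 0 0 0 0 0.15;1 0 0 0 0 0 0.3;1 0 0 0 0 0 0.45;1 0 0 0 0 0 0.6;1 0 0 0 0 0 0.75;1 0 0 0 0 0 0.9;1 0 0 0 0 0 0.99;1 0 0 0 0 0 0.99"

```text
clock: 28.7
eef_pos: [0.4503, 0.2504, 0.22]
tool_rot: [0.123, 0.992, 0.0, 0.0]
ft_force: [-0.6, -0.5, -0.1]
grip_width: 0.0852
grasp_force: 0.0
```

step_arm:
  targets: "1 0 0 0 0 0 0.15;1 0 0 0 0 0 0.3;1 0 0 0 0 0 0.455;1 0 0 0 0 0 0.455;1 0 0 0 0 0 0.455;1 0 0 0 0 0 0.455"

```text
clock: 29.2
eef_pos: [0.4503, 0.2504, 0.2196]
tool_rot: [-0.054, 0.999, 0.0, 0.0]
ft_force: [-0.1, -0.4, -0.4]
grip_width: 0.0851
grasp_force: 0.0
```

```bash
cat > fin.py <<'E'
from scan import *
o=bot.get_obs();i=bot.camera_info('wrist');im=bot.camera('wrist');print(o['eef_pos'],o['tool_rot'],o['clock'])
np.save('pics/fin.npy',im)
c=np.array([.4838,.256])
print('thin');scan(im,i,c,-1.4565,.064,L)
print('thin lip');scan(im,i,c,-1.4565,.072,L[2:4])
print('medium');scan(im,i,c,-1.4565+np.pi,.054,L)
E
python3 fin.py
```

```text
[0.4503 0.2504 0.2196] [-0.0536  0.9986  0.0001  0.0002] 29.2
thin
x=-12 inner | -0.50(-8) -2.25(-2) | 0.00(-10) -1.75(-4) | 0.00(-10) -1.75(-4) | -0.50(-5) 4.25(3)
y=-12 inner | -0.25(-6) 1.50(-2) | -0.25(1) 1.50(0) | -0.25(-8) 4.50(6) | -0.25(1) -3.00(-1)
x=-60 | -2.25(3) 4.50(-2) | -2.25(5) 4.50(-2) | -0.25(6) -2.00(2) | 0.00(5) 1.75(1)
y=-60 | 1.50(7) -4.25(2) | 1.50(7) -4.25(2) | -0.25(7) -2.00(2) | -0.25(7) -2.00(2)
x=60 | -1.25(-7) -3.00(-1) | -1.25(-6) 0.50(-2) | -1.25(-6) 0.50(-2)
y=60 | -0.75(-5) 1.00(-3) | -4.50(1) 0.25(-0) | -0.25(-1) -2.00(-1)
thin lip
x=-60 | -0.75(5) -2.50(2) | -0.50(6) -2.25(1) | 1.25(6) 3.00(2) | 1.50(6) 3.25(2)
y=-60 | 0.00(7) 1.75(2) | 0.25(7) -1.50(2) | -1.50(7) -3.25(2) | -1.75(8) 0.00(2)
medium
x=-12 inner | 1.00(-7) -0.75(-2) | 3.75(2) 1.50(2) | -4.25(-0) 3.00(-0) | 2.50(-0) -3.75(0)
y=-12 inner | 0.25(-6) -1.50(-3) | 3.50(0) 1.25(0) | 4.50(5) 2.75(1) | -2.75(0) -4.50(0)
x=-60 | -1.00(1) -2.75(0) | -1.00(6) -2.75(2) | -0.75(6) -2.50(2) | -0.75(6) 1.00(2)
y=-60 | 3.25(-6) 1.50(-2) | 3.25(-6) 1.50(-2) | -4.50(1) -2.25(0) | -4.50(3) 4.25(-3)
x=60 | 2.00(-4) 0.25(-1) | 2.25(-5) 4.00(-2) | 2.25(-5) 4.00(-2)
y=60 | -1.25(-7) -3.00(-2) | -1.50(-8) 0.25(-2) | -1.25(-7) -3.00(-3)
```

The thin square lies within about 1 mm of the others, and its edges fit the expected heights, so the pile is flat. The arm is well clear, so I'm handing in.

```bash
python3 -c "
from workcell import bot
print(bot.job_done())"
```

```text
the job is handed in; nothing more can be done
None
```

The job is handed in at 29 s of the 72 s: the thick square is home against both fences, with the medium and then the thin square stacked on it in alternating half turns, edges in line to about 1 mm by the wrist camera; I didn't go near the bottle, jar or clamp, and the hand-in gave no verdict.

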